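# Stack conical spring washers face to face on the arbor

## Robot

A 7-joint arm with a two-finger parallel gripper is mounted at the origin on the work surface. World frame = base frame: x ahead of the robot, y to its left, z up, the work surface at z = 0. Lengths are in m, angles in rad, forces in N, time in s.
With the tool pointing down it reaches from about 0.4 to 0.85 m from the base axis. Payload 4.5 kg.
Tool frame: the origin (TCP) lies midway between the tips of the shut fingers; the grasp point (between the pads) lies 19 mm behind it; z points along the fingers, y is the direction in which the jaws open and shut (so a half turn about z gives the same grasp; the last joint's range is limited). The gripper opens to 88 mm and grips with 3 to 60 N. Pads are 18 mm wide; open, the fingers measure 123 mm over their backs; the gripper's body (75 mm by 187 mm) begins 45 mm behind the grasp point.
Start: joints at [1.151, 0.689, -0.195, 1.565, 0.157, 0.902, -0.215], TCP at [0.274, -0.562, 0.239] pointing down, gripper open.
Joint ranges: [-3.01, 3.01], [-0.46, 2.08], [-1.47, 1.51], [0.13, 2.56], [-1, 4.14], [0.04, 2.09], [-2.66, 2.66]. Speed limits (rad/s): [2.57, 2.57, 3.14, 3.14, 3.14, 3.14, 3.14].

## Interface

Orientations are given as a unit quaternion [x, y, z, w].
In Python, from plant import get_state, snapshot, finish_job, regions_of gives the robot as it stands.
- The arm moves only by the tool send_rows, never from a script. Its argument "series" is a list of rows, each an object of numbers: "grip": the opening, from 0 (shut) to 1 (fully open); "dx", "dy", "dz": the shift along the tool's x, y, z in mm; "turn": the turn about the tool's z in rad. A call has 1 to 20 rows; each row shifts and turns the commanded pose from where the row before left it, along the tool's axes as they then stand; what a row does not reach is not made up. A row lasts 1/10 s, in which the tool goes at most 50 mm and 8.59 degrees, less where a joint would pass 70% of its speed; a pose out of reach is approached as far as the arm can. A call is refused whole if a number of a shift passes 50 or a number of a turn 0.15, either way. A call with a gripper value outside its range is refused whole. The fingers move at their own pace and stop on an object; "force" is the grip in N (left out, the last holds). Time passes only in rows, so rows that do not move let the fingers close. It gives the time, the measured TCP pose, the force and the opening at its end, in the units of the state.
- get_state(): the state, without advancing time (a new reading comes with each control period).
- snapshot(name): name is "scene" or "top" or "wrist"; returns a dict with "img" (400x640x3 uint8, red, green, blue), "depth" (400x640 float32, m along the optical axis (not along the pixel's ray), 0 where there is no reading), "fov_y" (degrees; the focal length in pixels is half the picture's height over the tangent of half this angle, whatever the lens; pixels are square), "cx", "cy" (the principal point, pixels), "R" (3x3) and "t" (3): a world point X has camera coordinates R X + t. Camera axes: x right, y down, z forward; pixel columns grow to the right and rows downward; lengths in m; the calibration is good to about 2 mm. A picture is of the moment at which its call begins.
- finish_job(): hands the job in, once; it reports no verdict.
Trained networks look in a picture, given as the dict that the camera call returned (one of the last four; its "shot" number tells which), for a name from the list of things; names that differ only in an ending like _2 or _b are one class to them, and where a whole thing is asked for, a point or a joint stands for the part that bears it (a point fixed in the world has none). Each returns a list of dicts, best first, with "score" (0 to 1); they miss things now and then, are a little off and sometimes report something else, mostly with a low value. They report only what shows in the picture. A call takes as long as a camera call. They do not tell look-alikes from the thing itself.
- regions_of(picture, target): "pixels" (400x640 bool, what is visible of it) and "extent" ([left, top, right, bottom] in pixels, round what is visible of it).
The state is a dict: "clock": time; "q": joint angles; "qd": joint speeds; "joint_torque": joint torques, N m; "tool_pos": TCP position; "eef_rot": TCP orientation; "contact_force": force on the tool from outside, world axes, zero at the start; "moment": the same for the moment, N m; "opening": opening from 0.0 (shut) to 1.0 (fully open).
Only numpy, scipy, OpenCV 4.12 (cv2) and the standard library are available. Lean on these libraries where they do the work, as an engineer would, in place of code of your own. Each camera call takes 0.05 s, during which the arm holds its last target.

## Task

Finish the spring stack on the arbor, which already carries one conical washer wide rim down: add the two conical washers from the rack with faces alternating, the next one hollow side up (narrow end on narrow end), the last one hollow side down (wide rim on wide rim), both fully down and flat. They stand on edge facing different ways, so each must be tipped over onto its proper face (the rubber mat is free for that) and taken again by the rim. Leave the flat spacer ring in the rack and the cartridges, tin and spanner where they are.

Things in the scene. Friction and masses are not known exactly. Their poses are not given: they have to be found in the camera images.
- disc_a: steel conical (dished) spring washer, outer diameter 60 mm, bore 29, height 14, about 90 g. Origin on its axis at mid-height; z points from the wide hollow side to the narrow end. Wide rim: a cylinder 60 across, z -7 to -1 mm; narrow end: flat ring 38 across at z +7. Starts on edge in one of the rack's slots, axis level, leaning a few degrees at most. z up = hollow side down
- disc_b: same kind of washer as disc_a, in another slot, facing the opposite way; either of the two may be stacked first
- spacer: plain flat steel ring, 60 mm outer diameter, 29 mm bore, 12 mm thick, standing in the remaining slot of the rack; not to be used. Origin at its centre, z along its axis
- disc_first: the first washer, same kind as disc_a, already on the arbor with its wide rim down (z up), resting on the flange
- rack: fixed rack, foot 170 mm long (its x), 60 wide (y), 4 thick; black blocks 30 wide (y), 32 high. Three slots 15.5 mm wide at x = -48, 0, +48 mm: a washer stands there with its axis along the rack's x, its centre 36 mm above the bench, both sides (y = +-30 mm) free for fingers. Origin: centre of the underside
- arbor: fixed steel arbor: upright shaft 25 mm in diameter on a round flange 84 mm across. Shaft top is tapered from 25 mm at 62 mm above the bench to 13 mm at its tip, 74 mm above the bench. Origin at the centre of the underside, z up
- arbor_seat (a point): point on the arbor's axis at the top of its flange (10 mm above the bench), where the first washer's wide rim rests. In the finished stack the washers' origins are 7, 21 and 35 mm above it
- mat: fixed black rubber mat 200 x 200 mm, 3 mm thick, free for laying washers over. Origin at the centre of the underside
- cartridge_1: loose blue cylinder 42 mm across, 60 mm high, standing beyond the mat; leave alone. Origin at the centre of its underside
- cartridge_2: another such blue cylinder, standing beyond the arbor; leave alone
- grease_tin: loose grey tin 56 mm across, 50 mm high, standing beyond the rack; leave alone. Origin at the centre of its underside
- spanner: loose steel wrench lying flat between robot and mat, lengthwise across the robot's view; leave alone
There are look-alikes about, which are no part of the job. Leave any blue, orange or red look-alike of the disc_a alone.

How it is judged:
On the way:
1. one washer of the rack sits hollow side up on the first washer, fully down, let go (((horizontal distance between each of disc_first, disc_a and arbor_seat below 0.004 m and z of disc_first in the frame of arbor_seat between 0.004 and 0.01 m and angle between disc_first's own z axis and vertical below 0.12 rad and z of disc_a in the frame of arbor_seat between 0.018 and 0.024 m and angle between disc_a's own z axis and vertical above 3.02 rad and contact force between disc_a and the fingers below 0.05 N and linear speed of disc_a below 0.02 m/s) or (horizontal distance between each of disc_first, disc_b and arbor_seat below 0.004 m and z of disc_first in the frame of arbor_seat between 0.004 and 0.01 m and angle between disc_first's own z axis and vertical below 0.12 rad and z of disc_b in the frame of arbor_seat between 0.018 and 0.024 m and angle between disc_b's own z axis and vertical above 3.02 rad and contact force between disc_b and the fingers below 0.05 N and linear speed of disc_b below 0.02 m/s))), for 0.2 s.
At the end, for the whole second after the job is handed in: First washer on the flange wide rim down, a rack washer on it hollow side up, the other on top hollow side down: origins 7, 21, 35 mm above the flange (within 3 mm), axes within 4 mm of the arbor's and 0.12 rad of upright, released, at rest. Either may be lower (((horizontal distance between each of disc_first, disc_a, disc_b and arbor_seat below 0.004 m and z of disc_first in the frame of arbor_seat between 0.004 and 0.01 m and angle between each of disc_first, disc_b's own z axis and vertical below 0.12 rad and z of disc_a in the frame of arbor_seat between 0.018 and 0.024 m and angle between disc_a's own z axis and vertical above 3.02 rad and z of disc_b in the frame of arbor_seat between 0.032 and 0.038 m and contact force between each of disc_a, disc_b and the fingers below 0.05 N and linear speed of each of disc_a, disc_b below 0.02 m/s) or (horizontal distance between each of disc_first, disc_b, disc_a and arbor_seat below 0.004 m and z of disc_first in the frame of arbor_seat between 0.004 and 0.01 m and angle between each of disc_first, disc_a's own z axis and vertical below 0.12 rad and z of disc_b in the frame of arbor_seat between 0.018 and 0.024 m and angle between disc_b's own z axis and vertical above 3.02 rad and z of disc_a in the frame of arbor_seat between 0.032 and 0.038 m and contact force between each of disc_b, disc_a and the fingers below 0.05 N and linear speed of each of disc_b, disc_a below 0.02 m/s))); the robot touches nothing.
It fails at once if the flat spacer ring was moved more than 20 mm (distance of spacer from where it was at the start of the episode above 0.02 m).
It fails at once if the first cartridge was moved more than 30 mm (distance of cartridge_1 from where it was at the start of the episode above 0.03 m).
It fails at once if the second cartridge was moved more than 30 mm (distance of cartridge_2 from where it was at the start of the episode above 0.03 m).
It fails at once if the tin was moved more than 30 mm (distance of grease_tin from where it was at the start of the episode above 0.03 m).
It fails at once if the spanner was moved more than 30 mm (distance of spanner from where it was at the start of the episode above 0.03 m).
It also fails if it takes over 72 s, if anything falls off the work surface, if the arm or the gripper's body presses on something with over 40 N, if the wrist force passes 120 N, or if a joint passes its speed limit or range.

## Working session

There is one attempt and no reset: what is moved stays moved. The work goes in short steps, Python scripts to look and compute and a tool call to move; the robot and the scene stay as the last step left them, time stands still between calls to the robot, and variables do not carry over. Pictures are saved under pics/ and viewed, and the job is handed in when it is done.

Besides the shell and the picture viewer there is one more tool, called after "Request:" as a command line: name --argument value ..., lists and objects as JSON in quotes. send_rows: Moves the arm, as the interface text tells. Its arguments: {"type":"object","properties":{"series":{"type":"array","items":{"type":"object","properties":{"grip":{"type":"number"},"dx":{"type":"number"},"dy":{"type":"number"},"dz":{"type":"number"},"turn":{"type":"number"}}}},"force":{"type":"number"}},"required":["series"]}

```bash
ls; mkdir -p pics
cat > h.py <<'E'
import numpy as np, cv2
from plant import get_state, snapshot, finish_job, regions_of
def save(s,name,crop=None,scale=1):
    im=s['img'][:,:,::-1].copy()
    if crop: l,t,r,b=crop; im=im[t:b,l:r]
    if scale!=1: im=cv2.resize(im,None,fx=scale,fy=scale,interpolation=cv2.INTER_CUBIC)
    cv2.imwrite('pics/'+name+'.png',im)
def f(s): return 200/np.tan(np.radians(s['fov_y'])/2)
def cloud(s):
    d=s['depth'];v,u=np.mgrid[0:400,0:640];F=f(s)
    P=np.stack([(u-s['cx'])/F*d,(v-s['cy'])/F*d,d],-1)
    W=(P-np.array(s['t']))@np.array(s['R'])
    W[d==0]=np.nan
    return W
def proj(s,X):
    c=np.array(s['R'])@np.array(X)+np.array(s['t']);F=f(s)
    return c[0]/c[2]*F+s['cx'],c[1]/c[2]*F+s['cy']
E
python3 - <<'E'
from h import *
st=get_state()
print({k:np.round(v,3) for k,v in st.items()})
for n in ['scene','top']:
    s=snapshot(n); save(s,n+'0'); print(n,s['fov_y'],np.round(s['R'],3).tolist(),np.round(s['t'],3))
    np.savez(n+'0.npz',**s)
    W=cloud(s)
    for t in ['disc_a','spacer','rack','arbor','mat','cartridge_1','grease_tin','spanner']:
        for r in regions_of(s,t):
            m=r['pixels']; print(t,round(r['score'],2),r['extent'],np.round(np.nanmedian(W[m],0),3),np.round(np.nanmax(W[m][:,2]),3))
E
```

```text
pics
{'clock': np.float64(0.0), 'q': array([ 1.151,  0.69 , -0.194,  1.566,  0.157,  0.902, -0.215]), 'qd': array([ 0.   ,  0.   ,  0.001, -0.001,  0.001,  0.   , -0.001]), 'joint_torque': array([ 1.0000e-03, -5.2757e+01, -1.2670e+00, -1.5343e+01, -5.3000e-02,
        7.0000e-03,  0.0000e+00]), 'tool_pos': array([ 0.274, -0.561,  0.238]), 'eef_rot': array([ 0.974,  0.225, -0.   , -0.001]), 'contact_force': array([0.176, 0.233, 0.012]), 'moment': array([0.003, 0.009, 0.019]), 'opening': np.float64(0.999)}
scene 52.53578718371217 [[-0.46, 0.888, 0.001], [0.68, 0.353, -0.643], [-0.571, -0.295, -0.766]] [ 0.258 -0.358  1.27 ]
disc_a 0.82 [385.5, 242.1, 416.2, 264.9] [0.617 0.221 0.054] 0.068
disc_a 0.72 [468.7, 223.4, 495.8, 249.5] [0.47  0.359 0.013] 0.018
disc_a 0.7 [444.4, 263.6, 479.9, 291.0] [0.589 0.344 0.012] 0.017
disc_a 0.66 [415.5, 213.0, 440.1, 233.8] [0.521 0.245 0.038] 0.068
disc_a 0.58 [404.7, 303.6, 440.2, 333.0] [0.713 0.298 0.013] 0.018
disc_a 0.43 [222.3, 129.7, 255.8, 164.8] [ 0.504 -0.263  0.011] 0.078
spacer 0.64 [398.1, 224.5, 428.6, 254.1] [0.569 0.231 0.049] 0.069
[... 1145 characters left out ...]
ck 0.57 [395.9, 130.5, 417.7, 156.4] [ 0.708 -0.162  0.058] 0.065
arbor 0.61 [436.6, 227.8, 474.4, 266.6] [ 0.492 -0.263  0.01 ] 0.077
mat 0.92 [276.4, 179.8, 373.2, 274.9] [0.532 0.013 0.003] 0.009
mat 0.49 [295.3, 287.1, 373.2, 306.6] [ 0.386 -0.004  0.007] 0.013
cartridge_1 0.74 [395.0, 131.4, 416.9, 155.6] [ 0.708 -0.163  0.058] 0.065
cartridge_1 0.69 [352.7, 124.9, 371.1, 152.6] [ 0.717 -0.067  0.058] 0.064
cartridge_1 0.65 [200.4, 169.1, 247.5, 250.8] [0.555 0.224 0.021] 0.067
grease_tin 0.98 [264.3, 110.6, 292.0, 138.2] [0.748 0.115 0.049] 0.054
spanner 0.67 [291.7, 287.9, 379.0, 302.6] [ 0.386 -0.016  0.007] 0.013
spanner 0.17 [435.9, 228.9, 473.6, 268.9] [ 0.492 -0.264  0.01 ] 0.077
```

View pics/scene0.png

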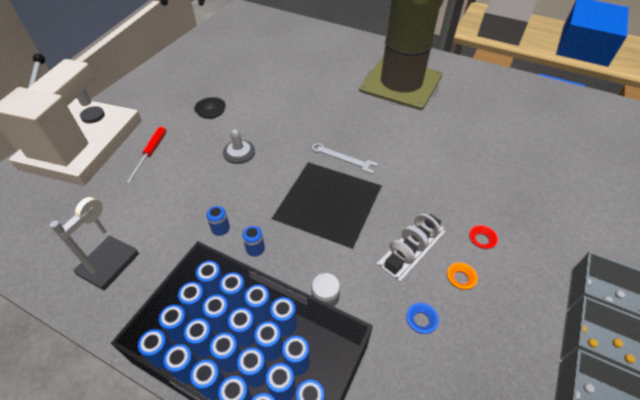

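View pics/top0.png

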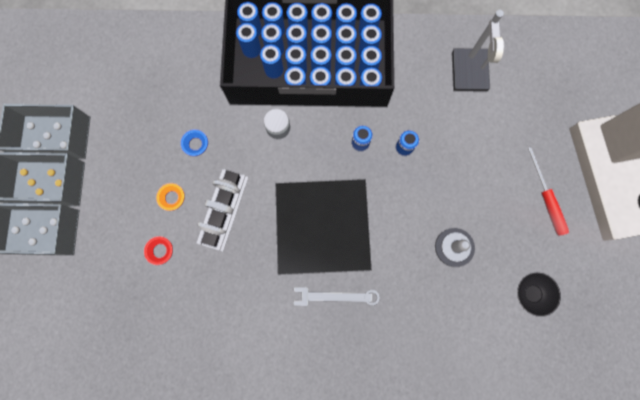

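Run:
```python
from h import *
for n,c in [('scene',(370,200,450,285)),('top',(185,160,260,260))]:
    s=dict(np.load(n+'0.npz')); im=s['img']; save({'img':im},n+'0c',c,6)
```

```text
(no output)
```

View pics/scene0c.png

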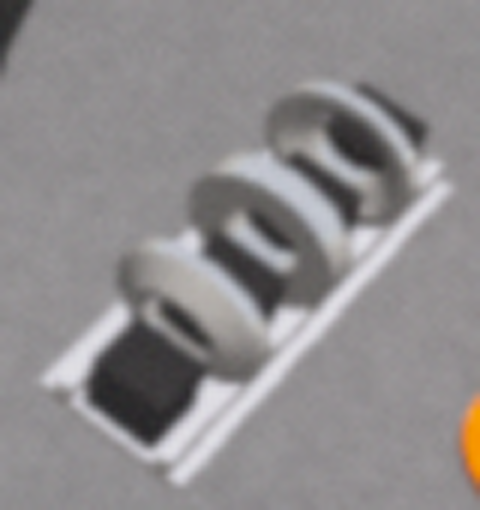

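View pics/top0c.png

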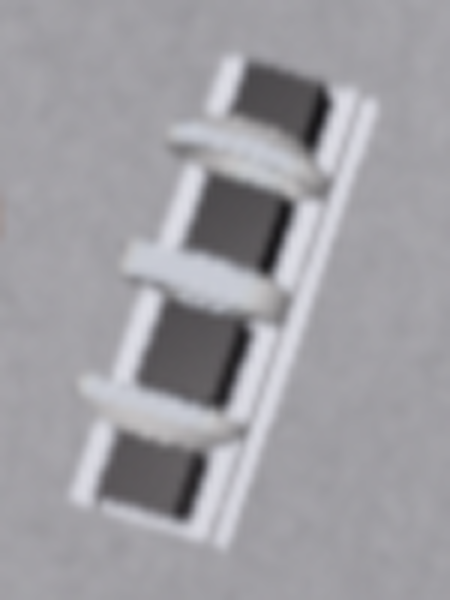

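The scene view shows the arbor at about (239,150), the mat at (327,205), and the rack at (410,245) holding three steel rings. The red, orange and blue flat rings to the right at (483,237), (462,275) and (422,318) are look-alikes. I'll move the wrist camera over the rack to see which way each disc faces.

Request:
send_rows --series '[{"dx": 34,"dy": -32,"grip": 1},{"dx": 34,"dy": -32},{"dx": 34,"dy": -32},{"dx": 34,"dy": -32},{"dx": 34,"dy": -32},{"dx": 34,"dy": -32},{"dx": 34,"dy": -32},{"dx": 34,"dy": -32},{"dx": 34,"dy": -32},{"dx": 34,"dy": -32},{"dx": 34,"dy": -32},{"dx": 34,"dy": -32},{"dx": 34,"dy": -32},{"dx": 34,"dy": -32},{"dx": 34,"dy": -32},{"dx": 34,"dy": -32},{"dx": 34,"dy": -32},{"dx": 34,"dy": -32}]'

```text
schema error: expected keys grip, dx, dy, dz, turn
```

Request:
send_rows --series '[{"turn": -0.15},{"turn": -0.15},{"turn": -0.15},{"turn": -0.15},{"turn": -0.15},{"turn": -0.15},{"turn": -0.15},{"turn": -0.15},{"turn": -0.15},{"turn": -0.15},{"turn": -0.15},{"turn": -0.15},{"turn": -0.15},{"turn": -0.15},{"turn": -0.15},{"turn": -0.15}]'

```text
schema error: expected keys grip, dx, dy, dz, turn
```

Run:
```python
from h import *
st=get_state()
print({k:np.round(v,3) for k,v in st.items()})
s=snapshot('wrist'); np.savez('w1.npz',**s); save(s,'w1'); print(s['fov_y'],np.round(s['R'],3).tolist(),np.round(-np.array(s['R']).T@s['t'],3))
```

```text
{'clock': np.float64(0.9), 'q': array([ 1.151,  0.689, -0.195,  1.565,  0.157,  0.903, -0.215]), 'qd': array([-0.   , -0.   , -0.001,  0.002, -0.001,  0.001, -0.   ]), 'joint_torque': array([ 1.0000e-03, -5.2749e+01, -1.2680e+00, -1.5375e+01, -5.2000e-02,
       -1.0000e-03,  0.0000e+00]), 'tool_pos': array([ 0.274, -0.562,  0.239]), 'eef_rot': array([0.974, 0.225, 0.   , 0.   ]), 'contact_force': array([ 0.323, -0.108,  0.288]), 'moment': array([ 0.017,  0.045, -0.019]), 'opening': np.float64(1.002)}
65.36883512204633 [[0.44, -0.898, 0.001], [-0.866, -0.424, 0.265], [-0.238, -0.118, -0.964]] [ 0.336 -0.533  0.385]
```

View pics/w1.png

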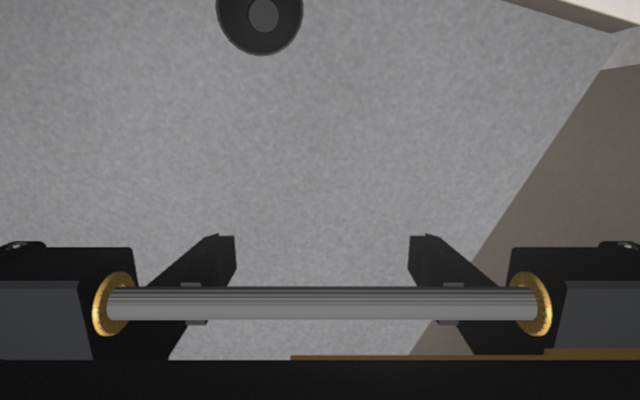

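Request:
send_rows --series '[{"grip": 1,"dx": 34,"dy": -32,"dz": 0,"turn": 0},{"grip": 1,"dx": 34,"dy": -32,"dz": 0,"turn": 0},{"grip": 1,"dx": 34,"dy": -32,"dz": 0,"turn": 0},{"grip": 1,"dx": 34,"dy": -32,"dz": 0,"turn": 0},{"grip": 1,"dx": 34,"dy": -32,"dz": 0,"turn": 0},{"grip": 1,"dx": 34,"dy": -32,"dz": 0,"turn": 0},{"grip": 1,"dx": 34,"dy": -32,"dz": 0,"turn": 0},{"grip": 1,"dx": 34,"dy": -32,"dz": 0,"turn": 0},{"grip": 1,"dx": 34,"dy": -32,"dz": 0,"turn": 0},{"grip": 1,"dx": 34,"dy": -32,"dz": 0,"turn": 0},{"grip": 1,"dx": 34,"dy": -32,"dz": 0,"turn": 0},{"grip": 1,"dx": 34,"dy": -32,"dz": 0,"turn": 0},{"grip": 1,"dx": 34,"dy": -32,"dz": 0,"turn": 0},{"grip": 1,"dx": 34,"dy": -32,"dz": 0,"turn": 0},{"grip": 1,"dx": 34,"dy": -32,"dz": 0,"turn": 0},{"grip": 1,"dx": 34,"dy": -32,"dz": 0,"turn": 0},{"grip": 1,"dx": 34,"dy": -32,"dz": 0,"turn": 0},{"grip": 1,"dx": 34,"dy": -32,"dz": 0,"turn": 0}]'

```text
clock: 2.75
tool_pos: [0.572, 0.2262, 0.2389]
eef_rot: [0.974, 0.225, 0.0, 0.0]
contact_force: [0.9, -0.2, -0.3]
opening: 1.002
```

Request:
send_rows --series '[{"grip": 1,"dx": 0,"dy": 0,"dz": 0,"turn": -0.15},{"grip": 1,"dx": 0,"dy": 0,"dz": 0,"turn": -0.15},{"grip": 1,"dx": 0,"dy": 0,"dz": 0,"turn": -0.15},{"grip": 1,"dx": 0,"dy": 0,"dz": 0,"turn": -0.15},{"grip": 1,"dx": 0,"dy": 0,"dz": 0,"turn": -0.15},{"grip": 1,"dx": 0,"dy": 0,"dz": 0,"turn": -0.15},{"grip": 1,"dx": 0,"dy": 0,"dz": 0,"turn": -0.15},{"grip": 1,"dx": 0,"dy": 0,"dz": 0,"turn": -0.15},{"grip": 1,"dx": 0,"dy": 0,"dz": 0,"turn": -0.15},{"grip": 1,"dx": 0,"dy": 0,"dz": 0,"turn": -0.15},{"grip": 1,"dx": 0,"dy": 0,"dz": 0,"turn": -0.15},{"grip": 1,"dx": 0,"dy": 0,"dz": 0,"turn": -0.15},{"grip": 1,"dx": 0,"dy": 0,"dz": 0,"turn": -0.15},{"grip": 1,"dx": 0,"dy": 0,"dz": 0,"turn": -0.15},{"grip": 1,"dx": 0,"dy": 0,"dz": 0,"turn": -0.15},{"grip": 1,"dx": 0,"dy": 0,"dz": 0,"turn": -0.15}]'

```text
clock: 4.35
tool_pos: [0.5717, 0.224, 0.2387]
eef_rot: [0.141, 0.99, -0.0, 0.0]
contact_force: [-0.1, -0.6, 0.8]
opening: 1.002
```

Run:
```python
from h import *
st=get_state()
print({k:np.round(st[k],3) for k in ['clock','q','tool_pos','eef_rot']})
s=snapshot('wrist'); np.savez('w2.npz',**s); save(s,'w2'); print(np.round(-np.array(s['R']).T@s['t'],3))
```

```text
{'clock': np.float64(4.35), 'q': array([-0.036,  0.768, -0.776,  1.583,  0.6  ,  1.042,  0.306]), 'tool_pos': array([0.572, 0.224, 0.239]), 'eef_rot': array([ 0.141,  0.99 , -0.   ,  0.   ])}
[0.507 0.242 0.385]
```

View pics/w2.png

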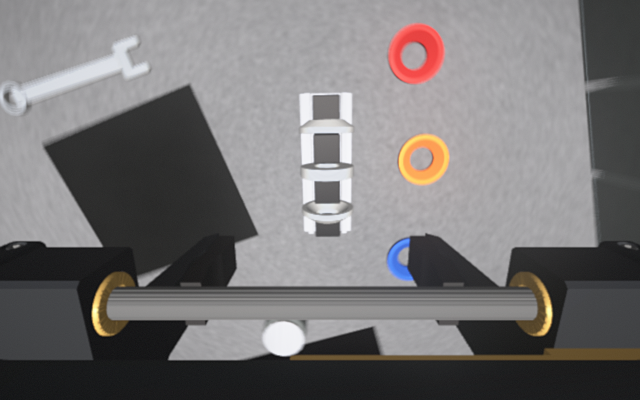

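Run:
```python
from h import *
s=dict(np.load('w2.npz')); save(s,'w2c',(290,85,365,245),5) 
im=cv2.imread('pics/w2c.png'); cv2.imwrite('pics/w2c.png',cv2.resize(im,(280,598)))
W=cloud(s)
yaw=2*np.arctan2(.99,.141); ax=np.array([np.cos(yaw),np.sin(yaw)]); print(np.degrees(yaw))
# black blocks & foot -> rack pose; disc tops
m=np.zeros((400,640),bool); m[85:245,290:365]=True
P=W[m]; P=P[~np.isnan(P[:,2])]
foot=P[(P[:,2]>.002)&(P[:,2]<.0075)]
print(len(foot))
r=cv2.minAreaRect((P[P[:,2]>.0025][:,:2]*1000).astype(np.float32)); print(r)
hi=P[P[:,2]>.045]
u=hi[:,:2]@ax
print(np.histogram(u,bins=np.arange(u.min(),u.max()+.004,.004)))
for c in [0,1,2]:
    pass
from scipy.cluster.vq import kmeans2
cen,lab=kmeans2(u,np.quantile(u,[.1,.5,.9]),minit='matrix')
for i in range(3):
    q=hi[lab==i]; q=q[q[:,2]>.05]; print(np.round(q.mean(0),4),np.round(q.max(0)[2],4),len(q))
    t=q[q[:,2]>.06]; print(np.round((t[:,:2]@ax).min(),4),np.round((t[:,:2]@ax).max(),4), np.round(t.mean(0),4))
```

```text
163.78841283608796
1355
((573.55078125, 229.46502685546875), (88.27191162109375, 195.982421875), 74.27567291259766)
(array([ 40,  63, 162, 172,   0,   0,   0,   0,   0,   0,   0,   0,  58,
       181, 193, 245,   0,   0,   0,   0,   0,   0,   0,   0,   4, 213,
       206, 163,  58]), array([-0.53834365, -0.53434365, -0.53034365, -0.52634365, -0.52234365,
       -0.51834365, -0.51434365, -0.51034365, -0.50634365, -0.50234365,
       -0.49834365, -0.49434365, -0.49034365, -0.48634365, -0.48234365,
       -0.47834365, -0.47434365, -0.47034365, -0.46634365, -0.46234365,
       -0.45834365, -0.45434365, -0.45034365, -0.44634365, -0.44234365,
       -0.43834365, -0.43434365, -0.43034365, -0.42634365, -0.42234365]))
[0.6133 0.2169 0.0608] 0.0675 407
-0.5346 -0.5241 [0.6128 0.2166 0.064 ]
[0.5674 0.2295 0.0615] 0.0679 610
-0.4877 -0.4754 [0.5677 0.2295 0.0641]
[0.5206 0.243  0.0599] 0.068 591
-0.4378 -0.4287 [0.5222 0.2425 0.0638]
```

View pics/w2c.png

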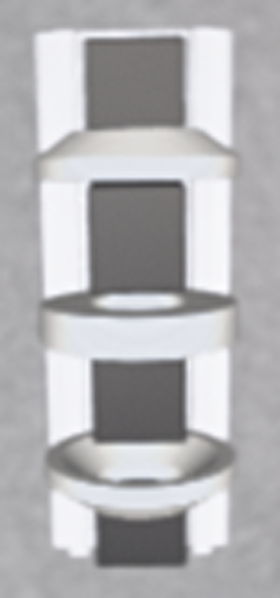

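In the enlarged wrist view the candidates are:
- **Near disc (~px 325,127):** a cone with its narrow end toward the robot, so it is a washer.
- **Middle ring (~327,172):** a plain flat ring 12 mm thick, so it is the spacer and stays.
- **Far disc (~327,210):** a cone with its hollow facing the robot, so it is the other washer.

The washers are light steel-coloured and sit in the rack. I'll take the near one first.

Request:
send_rows --series '[{"grip": 1,"dx": 40,"dy": 4,"dz": 0,"turn": 0},{"grip": 1,"dx": 10,"dy": 0,"dz": 40,"turn": 0},{"grip": 1,"dx": 0,"dy": 0,"dz": 45,"turn": 0},{"grip": 1,"dx": 0,"dy": 0,"dz": 45,"turn": 0},{"grip": 1,"dx": 0,"dy": 0,"dz": 40,"turn": 0},{"grip": 1,"dx": 0,"dy": 0,"dz": 40,"turn": 0},{"grip": 1,"dx": 0,"dy": 0,"dz": 0,"turn": 0}]'

```text
clock: 5.1
tool_pos: [0.5221, 0.2399, 0.0244]
eef_rot: [0.144, 0.99, -0.003, -0.003]
contact_force: [-0.9, -0.5, -0.3]
opening: 1.0
```

Run:
```python
from h import *
s=snapshot('wrist'); save(s,'w3'); np.savez('w3.npz',**s)
```

```text
(no output)
```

View pics/w3.png

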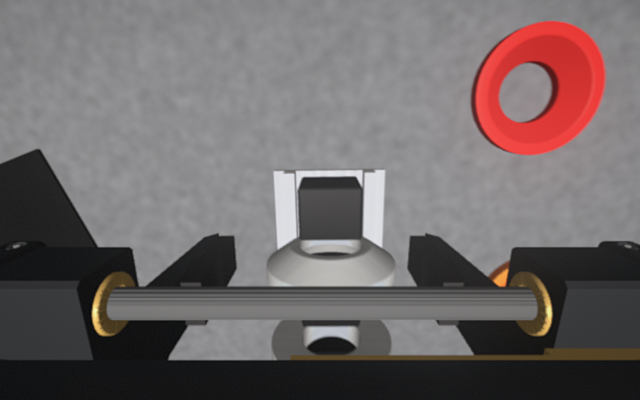

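Request:
send_rows --series '[{"grip": 0.8,"dx": 0,"dy": 0,"dz": -2,"turn": 0},{"grip": 0,"dx": 0,"dy": 0,"dz": 0,"turn": 0},{"grip": 0,"dx": 0,"dy": 0,"dz": 0,"turn": 0},{"grip": 0,"dx": 0,"dy": 0,"dz": 0,"turn": 0}]' --force 15

```text
clock: 5.55
tool_pos: [0.5257, 0.2428, 0.0322]
eef_rot: [0.144, 0.99, 0.001, 0.001]
contact_force: [0.8, -0.1, 1.9]
opening: 0.681
```

Request:
send_rows --series '[{"grip": 0,"dx": 0,"dy": 0,"dz": -15,"turn": 0},{"grip": 0,"dx": 0,"dy": 0,"dz": -30,"turn": 0},{"grip": 0,"dx": 0,"dy": 0,"dz": -25,"turn": 0},{"grip": 0,"dx": 0,"dy": 0,"dz": 0,"turn": 0},{"grip": 0,"dx": -20,"dy": -43,"dz": 0,"turn": 0},{"grip": 0,"dx": -20,"dy": -43,"dz": 0,"turn": 0},{"grip": 0,"dx": -20,"dy": -43,"dz": 0,"turn": 0},{"grip": 0,"dx": -20,"dy": -43,"dz": 0,"turn": 0},{"grip": 0,"dx": -20,"dy": -40,"dz": 0,"turn": 0},{"grip": 0,"dx": 0,"dy": 0,"dz": 0,"turn": 0},{"grip": 0,"dx": 0,"dy": 0,"dz": 0,"turn": 0}]'

```text
clock: 6.65
tool_pos: [0.5601, 0.009, 0.1004]
eef_rot: [0.145, 0.989, -0.0, -0.0]
contact_force: [-0.0, 1.4, -0.8]
opening: 0.672
```

Run:
```python
from h import *
st=get_state(); print(st['tool_pos'],st['q'])
s=snapshot('wrist'); save(s,'w4'); s=snapshot('scene'); save(s,'s4',(250,130,430,260),4)
```

```text
[0.56009354 0.00900393 0.1004079 ] [ 0.27826265  0.88572011 -0.66067736  1.85898644  0.8312538   0.69891947
  0.40224433]
```

View pics/w4.png

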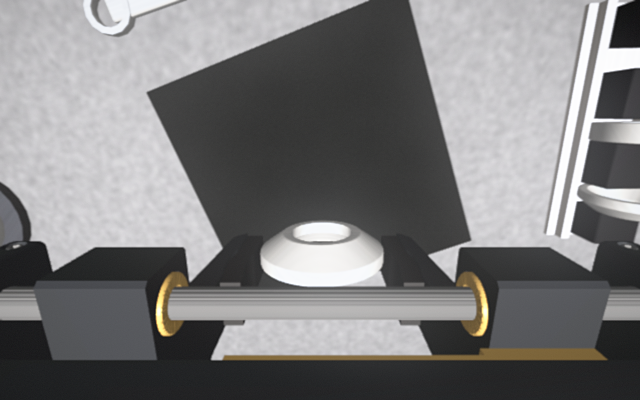

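View pics/s4.png

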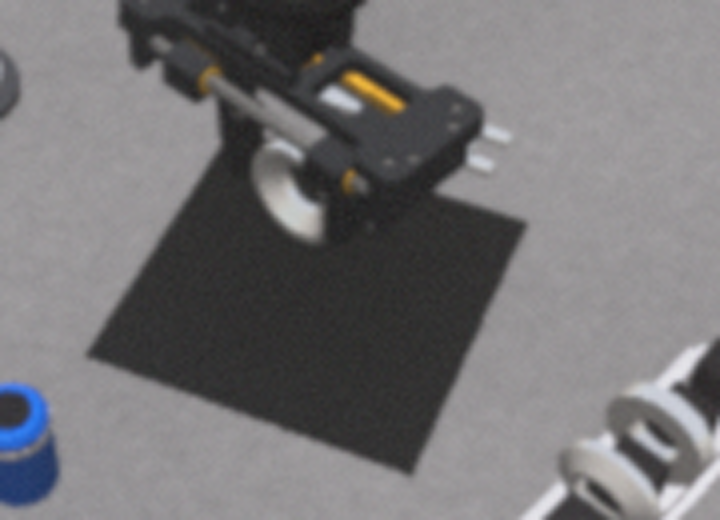

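```bash
cat >> h.py <<'E'
def discpts(s,mask):
    W=cloud(s); P=W[mask]; return P[~np.isnan(P[:,2])]
E
python3 - <<'E'
from h import *
st=get_state()
s=snapshot('wrist'); np.savez('w5.npz',**s)
rs=regions_of(s,'disc_a')
W=cloud(s)
q=st['eef_rot']; from scipy.spatial.transform import Rotation as Ro
R=Ro.from_quat(q).as_matrix()
for r in rs:
    m=r['pixels']; P=(W[m]-st['tool_pos'])@R*1000
    print(round(r['score'],2),r['extent'],m.sum(),np.round(np.nanmin(P,0),1),np.round(np.nanmax(P,0),1))
m=np.zeros((400,640),bool); 
T=(W-st['tool_pos'])@R*1000
for v in range(218,290,4): print(v,[ [int(x) if x==x else None for x in T[v,u]] for u in (270,290,305,322,340,355,375)])
E
```

```text
0.98 [572.8, 185.5, 640.0, 221.2] 1821 [ -3.  180.2  37.4] [ 13.  232.6  91.4]
0.63 [260.0, 220.8, 385.6, 289.3] 6487 [-76.6 -39.1 -78. ] [25.9 48.2 98.4]
218 [[-16, -43, 98], [-16, -27, 97], [-15, -14, 96], [-15, 0, 96], [-16, 14, 97], [-16, 26, 97], [-16, 43, 98]]
222 [[-19, -43, 97], [-19, -27, 98], [10, -10, 12], [10, 0, 11], [10, 8, 12], [-19, 26, 97], [-19, 43, 97]]
226 [[-23, -43, 96], [10, -17, 5], [9, -9, 8], [8, 0, 11], [10, 8, 7], [11, 15, 3], [-23, 43, 98]]
230 [[-26, -44, 96], [11, -16, -2], [7, -9, 9], [6, 0, 10], [8, 8, 6], [11, 15, -2], [-26, 43, 97]]
234 [[-30, -44, 98], [11, -16, -7], [5, -9, 8], [3, 0, 12], [6, 8, 6], [11, 14, -8], [-30, 43, 97]]
238 [[-33, -44, 95], [11, -15, -13], [0, -10, 13], [-1, 0, 17], [1, 8, 12], [12, 14, -13], [-34, 43, 98]]
242 [[6, -26, -6], [11, -15, -18], [12, -8, -18], [12, 0, -18], [12, 7, -19], [11, 13, -17], [6, 24, -5]]
246 [[6, -25, -11], [10, -14, -19], [11, -8, -21], [12, 0, -23], [12, 6, -22], [10, 13, -18], [7, 24, -11]]
250 [[6, -24, -15], [9, -14, -21], [10, -8, -23], [11, 0, -25], [10, 6, -22], [9, 13, -21], [6, 23, -14]]

[... 238 characters left out ...]
6], [7, -7, -29], [7, 0, -28], [7, 6, -28], [6, 12, -27], [4, 22, -22]]
266 [[3, -23, -23], [5, -14, -28], [6, -7, -30], [6, 0, -30], [6, 6, -30], [5, 12, -28], [2, 22, -22]]
270 [[0, -23, -23], [5, -13, -31], [5, -7, -31], [6, 0, -32], [5, 6, -32], [4, 12, -30], [0, 22, -22]]
274 [[0, -23, -23], [3, -14, -30], [3, -7, -30], [5, 0, -34], [4, 6, -32], [3, 12, -30], [-68, 45, 99]]
278 [[-71, -45, 96], [1, -14, -30], [3, -7, -33], [2, 0, -32], [2, 6, -32], [0, 12, -29], [-72, 45, 99]]
282 [[-74, -45, 96], [0, -14, -30], [1, -7, -33], [1, 0, -34], [0, 6, -33], [0, 12, -30], [-76, 46, 100]]
286 [[25, -13, -77], [24, -9, -76], [25, -5, -76], [25, 0, -77], [25, 3, -76], [25, 7, -76], [25, 12, -77]]
```

Request:
send_rows --series '[{"grip": 0,"dx": 0,"dy": 0,"dz": 25,"turn": 0},{"grip": 0,"dx": 0,"dy": 0,"dz": 25,"turn": 0},{"grip": 0,"dx": 0,"dy": 0,"dz": 15,"turn": 0},{"grip": 0,"dx": 0,"dy": 0,"dz": 5,"turn": 0},{"grip": 0,"dx": 0,"dy": 0,"dz": 2,"turn": 0},{"grip": 0,"dx": 0,"dy": 0,"dz": 0,"turn": 0},{"grip": 0,"dx": 0,"dy": 0,"dz": 0,"turn": 0}]' --force 10

```text
clock: 7.55
tool_pos: [0.561, 0.0112, 0.0295]
eef_rot: [0.143, 0.99, 0.0, 0.001]
contact_force: [-0.5, 0.0, 0.6]
opening: 0.675
```

Request:
send_rows --series '[{"grip": 0,"dx": 0,"dy": 0,"dz": 2,"turn": 0},{"grip": 0,"dx": 4,"dy": 0,"dz": 0.5,"turn": 0},{"grip": 0,"dx": 4,"dy": 0,"dz": 0.5,"turn": 0},{"grip": 0,"dx": 4,"dy": 0,"dz": 1,"turn": 0},{"grip": 0,"dx": 3.5,"dy": 0,"dz": 1.3,"turn": 0},{"grip": 0,"dx": 0,"dy": 0,"dz": 0,"turn": 0}]' --force 8

```text
clock: 8.15
tool_pos: [0.5454, 0.016, 0.0237]
eef_rot: [0.143, 0.99, 0.001, 0.0]
contact_force: [-1.4, 0.4, 3.6]
opening: 0.68
```

```bash
cat > look.py <<'E'
import sys
from h import *
from scipy.spatial.transform import Rotation as Ro
st=get_state(); R=Ro.from_quat(st['eef_rot']).as_matrix()
print(np.round(st['tool_pos'],4),np.round(st['contact_force'],1),st['opening'],st['clock'])
s=snapshot('wrist'); save(s,sys.argv[1]); np.savez('w.npz',**s)
T=(cloud(s)-st['tool_pos'])@R*1000
for v in range(218,286,6): print(v,[ [int(x) if x==x else None for x in T[v,u]] for u in (270,305,322,340,375)])
E
python3 look.py w6
```

```text
[0.5454 0.016  0.0237] [-1.4  0.4  3.6] 0.6798491412418304 8.15
218 [[9, -30, 20], [10, -10, 19], [9, 0, 20], [10, 9, 20], [10, 29, 20]]
224 [[6, -30, 20], [19, -8, -15], [20, 0, -18], [19, 7, -15], [6, 29, 19]]
230 [[3, -30, 18], [19, -8, -22], [20, 0, -25], [19, 6, -23], [3, 29, 19]]
236 [[0, -30, 20], [19, -7, -28], [19, 0, -30], [18, 6, -28], [0, 29, 19]]
242 [[13, -23, -21], [17, -7, -30], [17, 0, -30], [17, 6, -29], [12, 22, -20]]
248 [[11, -23, -22], [15, -7, -31], [15, 0, -32], [15, 6, -31], [10, 22, -20]]
254 [[8, -23, -23], [-6, -10, 8], [-7, 0, 11], [-6, 8, 7], [6, 22, -19]]
260 [[-1, -25, -9], [-10, -10, 8], [-11, 0, 12], [-10, 9, 9], [-3, 25, -4]]
266 [[-19, -31, 20], [-15, -10, 12], [-15, 0, 12], [-17, 9, 15], [-19, 30, 19]]
272 [[-23, -31, 20], [-23, -10, 20], [-23, 0, 19], [-23, 9, 19], [-23, 30, 19]]
278 [[-27, -31, 19], [-27, -10, 19], [-27, 0, 19], [-27, 9, 20], [-27, 30, 20]]
284 [[-30, -31, 18], [-31, -10, 20], [-31, 0, 20], [-32, 10, 21], [-31, 30, 19]]
```

View pics/w6.png

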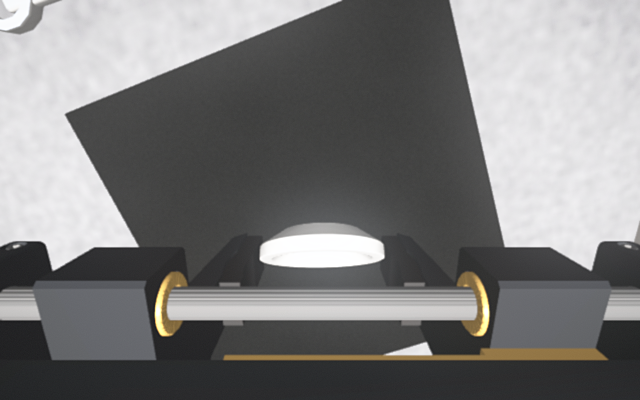

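Request:
send_rows --series '[{"grip": 0,"dx": 3,"dy": 0,"dz": 1,"turn": 0},{"grip": 0,"dx": 3,"dy": 0,"dz": 1.5,"turn": 0},{"grip": 0,"dx": 2.5,"dy": 0,"dz": 2,"turn": 0},{"grip": 0,"dx": 2.5,"dy": 0,"dz": 2,"turn": 0},{"grip": 0,"dx": 4,"dy": 0,"dz": 2,"turn": 0},{"grip": 0,"dx": 3.5,"dy": 0,"dz": 3,"turn": 0},{"grip": 0,"dx": 2.5,"dy": 0,"dz": 3,"turn": 0},{"grip": 0,"dx": 0,"dy": 0,"dz": 0,"turn": 0}]'

```text
clock: 9.0
tool_pos: [0.525, 0.0207, 0.0086]
eef_rot: [0.143, 0.99, -0.001, -0.0]
contact_force: [-0.0, -1.2, -0.4]
opening: 0.678
```

```bash
python3 look.py w7
```

```text
[0.525  0.0207 0.0086] [-0.  -1.2 -0.4] 0.6784026631296028 9.0
218 [[15, -27, 5], [19, -8, -6], [18, 0, -3], [19, 7, -6], [15, 26, 5]]
224 [[17, -25, -9], [14, -9, -2], [12, 0, 4], [14, 7, -2], [12, 26, 5]]
230 [[14, -25, -9], [9, -9, 4], [8, 0, 4], [8, 8, 4], [14, 24, -9]]
236 [[11, -25, -10], [5, -9, 5], [5, 0, 4], [5, 8, 5], [11, 24, -9]]
242 [[8, -25, -9], [1, -9, 5], [1, 0, 5], [2, 8, 4], [8, 24, -9]]
248 [[5, -25, -10], [-1, -9, 4], [-1, 0, 4], [-1, 8, 5], [4, 24, -8]]
254 [[1, -25, -9], [-5, -9, 6], [-4, 0, 4], [-4, 8, 5], [1, 24, -7]]
260 [[0, -25, -10], [-8, -9, 5], [-8, 0, 4], [-8, 8, 4], [-1, 24, -9]]
266 [[-4, -25, -9], [-11, -9, 4], [-11, 0, 4], [-10, 8, 3], [-4, 25, -8]]
272 [[-7, -26, -9], [-12, -9, 0], [-14, 0, 2], [-11, 8, -2], [-7, 25, -8]]
278 [[-10, -26, -9], [-14, -9, -2], [-15, 0, -1], [-14, 8, -3], [-10, 25, -10]]
284 [[-14, -26, -9], [-17, -9, -3], [-17, 0, -3], [-16, 8, -4], [-22, 27, 4]]
```

View pics/w7.png

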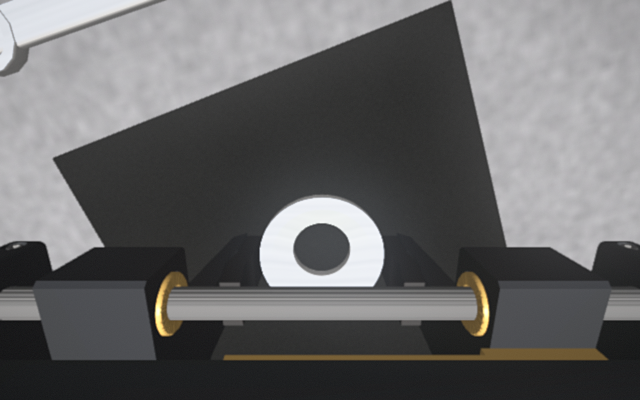

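The washer lies flat, hollow side up, with its bore at about (322,248), still between the pads. I'll squeeze harder, lift, and carry it beside the arbor.

Request:
send_rows --series '[{"grip": 0,"dx": 0,"dy": 0,"dz": 0,"turn": 0},{"grip": 0,"dx": 0,"dy": 0,"dz": 0,"turn": 0},{"grip": 0,"dx": 0,"dy": 0,"dz": -20,"turn": 0},{"grip": 0,"dx": 0,"dy": 0,"dz": -45,"turn": 0},{"grip": 0,"dx": 0,"dy": 0,"dz": -45,"turn": 0},{"grip": 0,"dx": -16,"dy": -40,"dz": 0,"turn": 0},{"grip": 0,"dx": -16,"dy": -40,"dz": 0,"turn": 0},{"grip": 0,"dx": -16,"dy": -40,"dz": 0,"turn": 0},{"grip": 0,"dx": -16,"dy": -40,"dz": 0,"turn": 0},{"grip": 0,"dx": -16,"dy": -40,"dz": 0,"turn": 0},{"grip": 0,"dx": -16,"dy": -40,"dz": 0,"turn": 0},{"grip": 0,"dx": -16,"dy": -40,"dz": 0,"turn": 0},{"grip": 0,"dx": 0,"dy": 0,"dz": 0,"turn": 0},{"grip": 0,"dx": 0,"dy": 0,"dz": 0,"turn": 0}]' --force 30

```text
clock: 10.45
tool_pos: [0.5527, -0.2803, 0.1184]
eef_rot: [0.145, 0.989, 0.0, -0.0]
contact_force: [-0.7, 0.5, -0.8]
opening: 0.67
```

```bash
python3 look.py w8
```

```text
[ 0.5527 -0.2803  0.1184] [-0.7  0.5 -0.8] 0.669730789750237 10.45
218 [[-23, -47, 118], [19, -8, -7], [18, 0, -4], [19, 7, -6], [-23, 46, 118]]
224 [[17, -24, -10], [15, -9, -3], [-28, 0, 117], [15, 7, -3], [15, 24, -3]]
230 [[14, -25, -9], [-34, -16, 118], [-34, 0, 118], [-34, 15, 118], [14, 23, -9]]
236 [[11, -25, -9], [-40, -16, 118], [-39, 0, 116], [-40, 15, 118], [11, 24, -9]]
242 [[8, -25, -10], [-46, -16, 117], [-46, 0, 118], [-46, 15, 117], [7, 24, -7]]
248 [[5, -25, -10], [-52, -16, 117], [-52, 0, 117], [-52, 15, 118], [5, 24, -8]]
254 [[2, -25, -9], [-58, -16, 117], [-57, 0, 116], [-58, 15, 117], [1, 24, -8]]
260 [[-1, -26, -8], [-64, -16, 117], [-64, 0, 118], [-64, 16, 117], [-1, 24, -8]]
266 [[-4, -25, -9], [-10, -9, 3], [-70, 0, 116], [-9, 8, 0], [-4, 24, -9]]
272 [[-7, -26, -9], [-12, -9, -1], [-14, 0, 2], [-11, 8, -1], [-8, 25, -7]]
278 [[-11, -26, -8], [-14, -9, -3], [-15, 0, -1], [-14, 8, -2], [-11, 25, -7]]
284 [[-14, -26, -8], [-17, -9, -4], [-17, 0, -3], [-16, 8, -5], [-89, 49, 118]]
```

View pics/w8.png

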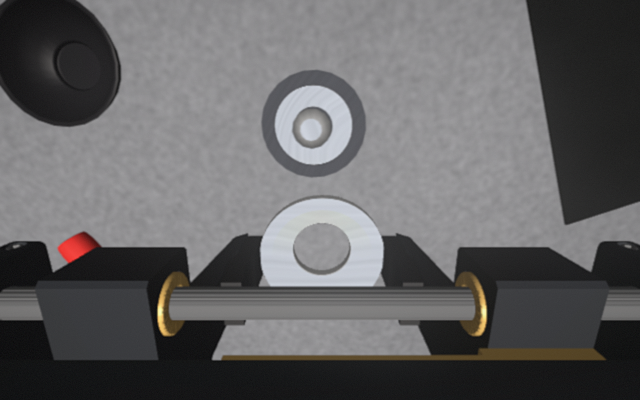

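```bash
cat > meas.py <<'E'
import sys
from h import *
from scipy.spatial.transform import Rotation as Ro
from scipy.optimize import least_squares
st=get_state(); R=Ro.from_quat(st['eef_rot']).as_matrix(); p=np.array(st['tool_pos'])
s=dict(np.load('w.npz')); W=cloud(s); T=(W-p)@R*1000; F=f(s)
Rc=np.array(s['R']); c=-Rc.T@np.array(s['t'])
def ray(uv,z):  # to world plane z
    uv=np.asarray(uv,float); d=np.stack([(uv[:,0]-s['cx'])/F,(uv[:,1]-s['cy'])/F,np.ones(len(uv))],-1)@Rc
    k=(z-c[2])/d[:,2]; return c+d*k[:,None]
def fit(P,r=None):
    m=P.mean(0)
    if r is None:
        o=least_squares(lambda a:np.hypot(P[:,0]-a[0],P[:,1]-a[1])-a[2],[*m,.03],loss='soft_l1',f_scale=.0005).x; return o
    o=least_squares(lambda a:np.hypot(P[:,0]-a[0],P[:,1]-a[1])-r,m,loss='soft_l1',f_scale=.0005); return np.r_[o.x,np.sqrt(np.mean(o.fun**2))]
def tool(xy,z): return (np.r_[xy,z]-p)@R*1000
def outer(m):
    cs,_=cv2.findContours(m.astype(np.uint8),cv2.RETR_EXTERNAL,cv2.CHAIN_APPROX_NONE)
    return max(cs,key=cv2.contourArea)[:,0,:]
if __name__=='__main__':
    ztop=float(sys.argv[1]) # tool z of top plane mm
    m=(T[...,2]>-14)&(T[...,2]<8)&(abs(T[...,0])<40)&(abs(T[...,1])<29); m[284:]=False; m[:,:262]&=False; m[:,383:]=False
    C=outer(m); C=C[(C[:,1]<282)&(C[:,0]>264)&(C[:,0]<380)]; C=C[C[:,1]<250]
    zw=p[2]-ztop/1000
    P=ray(C,zw)[:,:2]; a=fit(P,.030); b=fit(P); print('disc',tool(a[:2],zw)[:2],a[2]*1000,'free',tool(b[:2],zw)[:2],b[2]*1000,len(C))
    # hole
    g=np.zeros((400,640),bool); g[215:284,285:360]=True
    hm=g&(T[...,2]>30)
    C=outer(hm); C=C[C[:,1]<282]; print('hole px',C.min(0),C.max(0))
    for z in (4.5,-2,ztop):
        zz=p[2]-z/1000; b=fit(ray(C,zz)[:,:2]); print(' hole@',z,tool(b[:2],zz)[:2],b[2]*1000)
    if len(sys.argv)>2:
      A=np.array([.497,-.263])
      near=np.hypot(W[...,0]-A[0],W[...,1]-A[1])<.055
      near[200:]=False
      fl=near&(W[...,2]>.0055); C=outer(fl); P=ray(C,.010)[:,:2]; print('flange',fit(P),fit(P,.042))
      tp=near&(W[...,2]>.05); C=outer(tp); print('shaft px',C.min(0),C.max(0)); 
      t=W[near&(W[...,2]>.0715)]; print('tip',t.mean(0),len(t),(t.min(0)+t.max(0))/2)
      w=W[near&(W[...,2]>.02)&(W[...,2]<.0262)]; print('washer top',w.mean(0),len(w),(w.min(0)+w.max(0))/2)
E
python3 meas.py -9.5 1
```

```text
disc [ 1.01310462 -2.67641375] 1.0019588885174209 free [ 3.63315246 -2.69653982] 27.761343722316756 147
hole px [294 223] [348 269]
 hole@ 4.5 [-0.2620937  -3.23320101] 13.558960668231878
 hole@ -2 [ 2.6305927  -3.20721454] 12.974796414044134
 hole@ -9.5 [ 5.9683467  -3.17724452] 12.300693101793687
flange [ 0.49503387 -0.27172495  0.04116826] [ 0.49516064 -0.27175365  0.00086379]
shaft px [291 109] [329 148]
tip [ 0.50202671 -0.27187037  0.08673189] 705 [ 0.507435   -0.27333634  0.10064681]
washer top [ 0.49384037 -0.27076448  0.02297917] 2194 [ 0.49529372 -0.2719059   0.02309988]
```

```bash
python3 - <<'E'
from h import *
for i in range(3):
    st=get_state(); print(np.round(st['tool_pos'],4),st['eef_rot'],st['clock'])
s=snapshot('wrist'); np.savez('w.npz',**s); c=-np.array(s['R']).T@s['t']; print(c)
st=get_state(); print(np.round(st['tool_pos'],4),st['eef_rot'],st['clock'],s['cx'],s['cy'])
from scipy.spatial.transform import Rotation as Ro
R=Ro.from_quat(st['eef_rot']).as_matrix(); print((c-st['tool_pos'])@R*1000); print(np.array(s['R'])@R)
s=dict(np.load('w8.npz')) if 0 else dict(np.load('w5.npz')); print(-np.array(s['R']).T@s['t'])
E
python3 meas.py -9.5 1; sed -i 's/near\[200:\]/near[185:]/' meas.py
```

```text
[ 0.5532 -0.2784  0.1187] [ 1.43252486e-01  9.89685872e-01  7.59015597e-04 -1.53285099e-04] 10.5
[ 0.5532 -0.2784  0.1187] [ 1.43252486e-01  9.89685872e-01  7.59015597e-04 -1.53285099e-04] 10.5
[ 0.5532 -0.2784  0.1187] [ 1.43252486e-01  9.89685872e-01  7.59015597e-04 -1.53285099e-04] 10.5
[ 0.48868818 -0.2605801   0.26520885]
[ 0.5534 -0.2774  0.1189] [ 1.42306351e-01  9.89822315e-01  8.24620470e-04 -8.92711995e-05] 10.55 321.64515595505395 199.41886711963792
[  66.94316995   -1.84976607 -146.25135339]
[[ 1.54376532e-04  9.99999499e-01  9.89165201e-04]
 [-9.64067334e-01  4.11608915e-04 -2.65657686e-01]
 [-2.65657960e-01 -9.12610546e-04  9.64066915e-01]]
[0.49559264 0.02997828 0.24733737]
disc [ 1.14015379 -1.76697688] 0.7344894001339434 free [ 3.36567122 -1.8586543 ] 28.112710232586277 147
hole px [294 223] [348 269]
 hole@ 4.5 [-0.15366682 -2.24701491] 13.567448149429632
 hole@ -2 [ 2.73848982 -2.22984306] 12.983272696475778
 hole@ -9.5 [ 6.07563353 -2.21004255] 12.309157009757335
flange [ 0.49504869 -0.27166962  0.04118719] [ 0.49517263 -0.27171559  0.00084803]
shaft px [289 109] [327 148]
tip [ 0.50205091 -0.27141239  0.08676586] 703 [ 0.50798893 -0.27144971  0.10059706]
washer top [ 0.49393197 -0.27065115  0.02293255] 2174 [ 0.49480999 -0.27179611  0.02309727]
```

Request:
send_rows --series '[{"grip": 0,"dx": 0,"dy": 0,"dz": 0,"turn": 0},{"grip": 0,"dx": 0,"dy": 0,"dz": 0,"turn": 0},{"grip": 0,"dx": 0,"dy": 0,"dz": 0,"turn": 0}]'

```text
clock: 10.85
tool_pos: [0.5536, -0.2784, 0.1191]
eef_rot: [0.143, 0.99, -0.0, 0.0]
contact_force: [-0.3, -0.0, -0.2]
opening: 0.665
```

```bash
python3 - <<'E'
import re
t=open('meas.py').read()
t=t.replace("st=get_state(); R=","st=get_state(); s=snapshot('wrist'); np.savez('w.npz',**s); print(np.round(st['tool_pos'],4),np.round(get_state()['tool_pos'],4)); R=").replace("s=dict(np.load('w.npz')); ","")
t=t.replace("print('flange',fit(P),fit(P,.042))","print('flange',fit(P),fit(P,.042),'tool',tool(fit(P)[:2],.010))")
t=t.replace("t=W[near&(W[...,2]>.0715)]; print('tip',t.mean(0),len(t),(t.min(0)+t.max(0))/2)","t=W[near&(W[...,2]>.071)&(W[...,2]<.08)]; print('tip',t.mean(0),len(t),'tool',(t.mean(0)-p)@R*1000)")
t=t.replace("print('washer top',","print('washer top',fit(ray(outer(near&(W[...,2]>.0195)&(W[...,2]<.0262)),.024)[:,:2]),")
open('meas.py','w').write(t)
E
python3 meas.py -9.5 1
python3 - <<'E'
from h import *
from scipy.optimize import least_squares
for n in ['top','scene']:
    s=dict(np.load(n+'0.npz')); W=cloud(s)
    m=(np.hypot(W[...,0]-.495,W[...,1]+.268)<.06)
    fl=m&(W[...,2]>.0055)&(W[...,2]<.0145)
    q=W[fl]; tip=W[m&(W[...,2]>.071)]; wt=W[m&(W[...,2]>.021)&(W[...,2]<.026)]
    print(n,(np.nanmin(q,0)+np.nanmax(q,0))/2,np.nanmax(q,0)-np.nanmin(q,0),'tip',tip.mean(0),len(tip),'w',wt.mean(0),(wt.min(0)+wt.max(0))/2)
E
```

```text
[ 0.5536 -0.2784  0.1191] [ 0.5535 -0.2787  0.119 ]
disc [ 1.12987025 -1.08675083] 0.3008523391820394 free [ 2.50141763 -1.08238522] 28.83153501515732 130
hole px [294 223] [348 269]
 hole@ 4.5 [-0.24403415 -1.3128918 ] 13.590244335089197
 hole@ -2 [ 2.64987073 -1.30145384] 13.00569280330315
 hole@ -9.5 [ 5.98902916 -1.28823854] 12.331143065824344
flange [ 0.49507869 -0.2716976   0.04117458] [ 0.49518418 -0.27172655  0.00085795] tool [ 58.0362734  -10.06149025 109.09279672]
shaft px [289 109] [327 147]
tip [ 0.49499087 -0.27155084  0.07387914] 559 tool [58.15973461 -9.94530798 45.21364773]
washer top [ 0.49483269 -0.27155153  0.02506211] [ 0.49386486 -0.27067476  0.02296342] 2160 [ 0.49583556 -0.27229018  0.02308578]
top [ 0.49412076 -0.26962147  0.00999373] [0.08100727 0.08302912 0.00894074] tip [ 0.49331398 -0.26882831  0.07392864] 51 w [ 0.49242213 -0.2648122   0.02319243] [ 0.49224176 -0.26830182  0.02349117]
scene [ 0.49453823 -0.27173092  0.01003663] [0.08674195 0.08372353 0.00851839] tip [ 0.49564757 -0.26954841  0.07439683] 26 w [ 0.49896538 -0.26529644  0.02359206] [ 0.49479737 -0.26982304  0.02346675]
```

Request:
send_rows --series '[{"grip": 0,"dx": 20,"dy": -3,"dz": 0,"turn": 0},{"grip": 0,"dx": 20,"dy": -3,"dz": 0,"turn": 0},{"grip": 0,"dx": 18.3,"dy": -3,"dz": 0,"turn": 0},{"grip": 0,"dx": 0,"dy": 0,"dz": 15,"turn": 0},{"grip": 0,"dx": 0,"dy": 0,"dz": 15,"turn": 0},{"grip": 0,"dx": 0,"dy": 0,"dz": 0,"turn": 0},{"grip": 0,"dx": 0,"dy": 0,"dz": 0,"turn": 0},{"grip": 0,"dx": 0,"dy": 0,"dz": 0,"turn": 0},{"grip": 0,"dx": 0,"dy": 0,"dz": 0,"turn": 0}]'

```text
clock: 11.8
tool_pos: [0.4957, -0.2713, 0.0892]
eef_rot: [0.143, 0.99, 0.0, 0.001]
contact_force: [0.7, -0.5, -1.4]
opening: 0.667
```

```bash
python3 look.py w9 | head -1
python3 - <<'E'
from h import *
s=dict(np.load('w.npz')); W=cloud(s)
save(s,'w9c',(240,180,400,290),5)
t=W[(np.hypot(W[...,0]-.495,W[...,1]+.2716)<.02)&(W[...,2]>.071)&(W[...,2]<.0755)]
print(len(t),t.mean(0))
E
```

```text
[ 0.4957 -0.2713  0.0892] [ 0.7 -0.5 -1.4] 0.6669141279249718 11.8
565 [ 0.49392062 -0.27121511  0.0738674 ]
```

View pics/w9c.png

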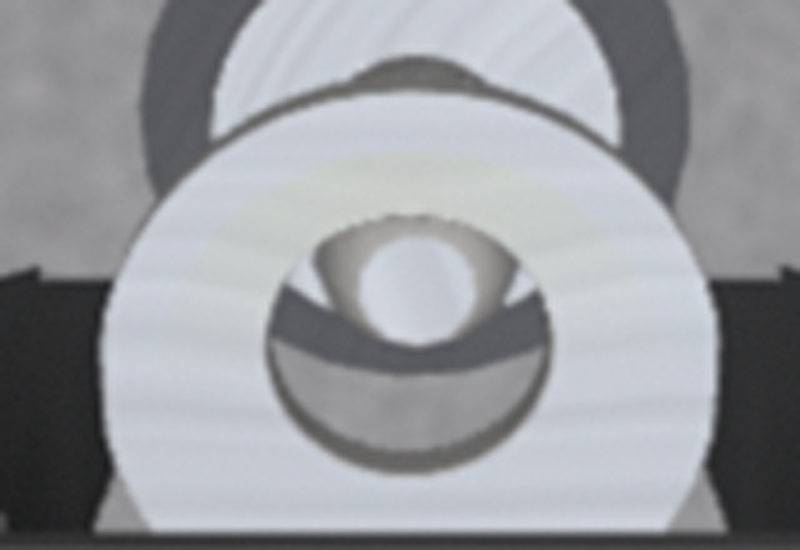

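Run:
```python
from h import *
s=dict(np.load('w.npz'));F=f(s); Rc=np.array(s['R']); c=-Rc.T@np.array(s['t'])
p=np.array([.4957,-.2713,.0892]); yaw=2*np.arctan2(.99,.143); X=np.array([np.cos(yaw),np.sin(yaw)]); Y=np.array([np.sin(yaw),-np.cos(yaw)])
def ray(uv,z):
    uv=np.array([240,180])+np.asarray(uv,float)/5-0.4
    d=np.stack([(uv[:,0]-s['cx'])/F,(uv[:,1]-s['cy'])/F,np.ones(len(uv))],-1)@Rc
    P=c+d*((z-c[2])/d[:,2])[:,None]; q=P[:,:2]-p[:2]; return np.round(np.stack([q@X,q@Y],-1)*1000,2)
for tz in (0,1.5,3):
  print('bore z',tz,ray([(408,213),(408,475),(267,345),(551,345)],p[2]-tz/1000))
print('bottom', ray([(408,455)],p[2]-.0045))
print('tip',ray([(416,235),(416,347),(357,290),(475,290)],.074))
print('flange',ray([(142,105),(690,105)],.010), 'outer', ray([(410,92),(100,340),(722,340)],p[2]+.0035), ray([(410,92)],p[2]+.0095))
```

```text
bore z 0 [[ 14.87  -1.3 ]
 [-14.11  -1.27]
 [  0.6  -15.66]
 [  0.64  13.29]]
bore z 1.5 [[ 14.33  -1.3 ]
 [-14.95  -1.27]
 [ -0.09 -15.81]
 [ -0.04  13.44]]
bore z 3 [[ 13.79  -1.3 ]
 [-15.78  -1.28]
 [ -0.77 -15.96]
 [ -0.72  13.58]]
bottom [[-14.23  -1.28]]
tip [[ 6.87 -0.44]
 [-6.53 -0.41]
 [ 0.35 -7.  ]
 [ 0.37  6.15]]
flange [[  3.72 -41.45]
 [  3.84  40.95]] outer [[ 28.29  -1.11]
 [  2.7  -31.9 ]
 [  2.8   29.92]] [[29.92 -1.11]]
```

Request:
send_rows --series '[{"grip": 0,"dx": 0.2,"dy": 0.8,"dz": 0,"turn": 0},{"grip": 0,"dx": 0,"dy": 0,"dz": 8,"turn": 0},{"grip": 0,"dx": 0,"dy": 0,"dz": 8,"turn": 0},{"grip": 0,"dx": 0,"dy": 0,"dz": 8,"turn": 0},{"grip": 0,"dx": 0,"dy": 0,"dz": 6,"turn": 0},{"grip": 0,"dx": 0,"dy": 0,"dz": 0,"turn": 0},{"grip": 0,"dx": 0,"dy": 0,"dz": 0,"turn": 0}]'

```text
clock: 12.55
tool_pos: [0.495, -0.2704, 0.0587]
eef_rot: [0.143, 0.99, 0.0, -0.0]
contact_force: [0.8, -0.4, -0.7]
opening: 0.669
```

```bash
python3 look.py w10 | head -1
python3 - <<'E'
from h import *
s=dict(np.load('w.npz')); save(s,'w10c',(240,180,400,290),5)
E
```

```text
[ 0.495  -0.2704  0.0587] [ 0.8 -0.4 -0.7] 0.6687475814062401 12.55
```

View pics/w10c.png

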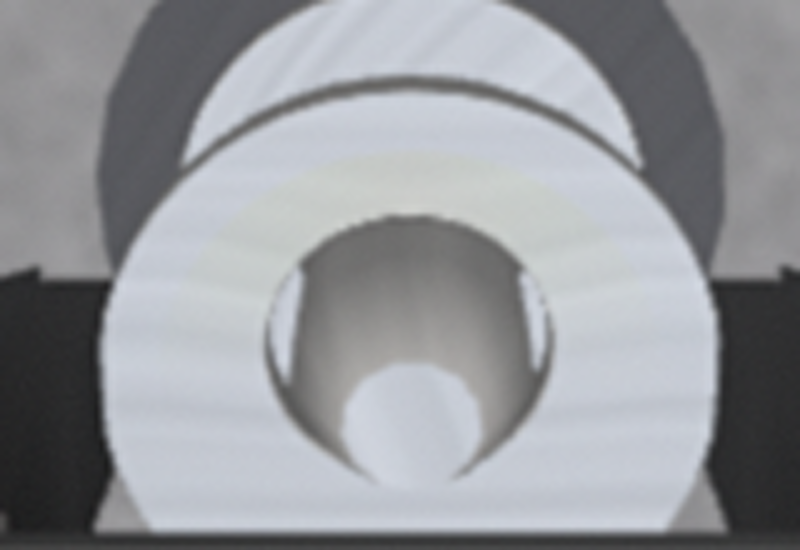

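Request:
send_rows --series '[{"grip": 0,"dx": 0,"dy": 0,"dz": 8,"turn": 0},{"grip": 0,"dx": 0,"dy": 0,"dz": 8,"turn": 0},{"grip": 0,"dx": 0,"dy": 0,"dz": 8,"turn": 0},{"grip": 0,"dx": 0,"dy": 0,"dz": 5,"turn": 0},{"grip": 0,"dx": 0,"dy": 0,"dz": 0,"turn": 0},{"grip": 0,"dx": 0,"dy": 0,"dz": 0,"turn": 0}]'

```text
clock: 13.2
tool_pos: [0.4945, -0.2706, 0.0296]
eef_rot: [0.143, 0.99, -0.0, -0.001]
contact_force: [-1.2, 0.3, 0.3]
opening: 0.668
```

Request:
send_rows --series '[{"grip": 0,"dx": 0,"dy": 0,"dz": 1,"turn": 0},{"grip": 0.72,"dx": 0,"dy": 0,"dz": 0,"turn": 0},{"grip": 0.8,"dx": 0,"dy": 0,"dz": 0,"turn": 0},{"grip": 1,"dx": 0,"dy": 0,"dz": 0,"turn": 0},{"grip": 1,"dx": 0,"dy": 0,"dz": 0,"turn": 0},{"grip": 1,"dx": 0,"dy": 0,"dz": -20,"turn": 0},{"grip": 1,"dx": 0,"dy": 0,"dz": -45,"turn": 0},{"grip": 1,"dx": -20,"dy": 5,"dz": -25,"turn": 0},{"grip": 1,"dx": -30,"dy": 10,"dz": 0,"turn": 0},{"grip": 1,"dx": 0,"dy": 0,"dz": 0,"turn": 0},{"grip": 1,"dx": 0,"dy": 0,"dz": 0,"turn": 0}]'

```text
clock: 14.3
tool_pos: [0.547, -0.2701, 0.1186]
eef_rot: [0.143, 0.99, -0.0, -0.0]
contact_force: [-0.6, 1.3, -0.7]
opening: 0.995
```

```bash
python3 look.py w11 | head -1
python3 - <<'E'
from h import *
s=dict(np.load('w.npz')); W=cloud(s)
m=np.hypot(W[...,0]-.495,W[...,1]+.2715)<.033
for a,b in [(.034,.042),(.071,.077)]:
    q=W[m&(W[...,2]>a)&(W[...,2]<b)]; print(q.mean(0),q.std(0)[2],len(q),(q.min(0)+q.max(0))/2)
q=W[m&(W[...,2]>.034)&(W[...,2]<.042)]; r=np.hypot(q[:,0]-.495,q[:,1]+.2715); q=q[(r>.023)]
A=np.c_[q[:,:2]-q[:,:2].mean(0),np.ones(len(q))]; print('plane',np.linalg.lstsq(A,q[:,2],rcond=None)[0],len(q))
E
```

```text
[ 0.547  -0.2701  0.1186] [-0.6  1.3 -0.7] 0.9952014461075014 14.3
[ 0.49279731 -0.27171538  0.03754809] 0.0014710853987487636 3376 [ 0.49371233 -0.27192646  0.03754614]
[ 0.49491167 -0.2713075   0.07396702] 0.0011878043238082569 545 [ 0.49505482 -0.27145276  0.07376329]
plane [0.00484262 0.00121795 0.03831058] 2310
```

View pics/w11.png

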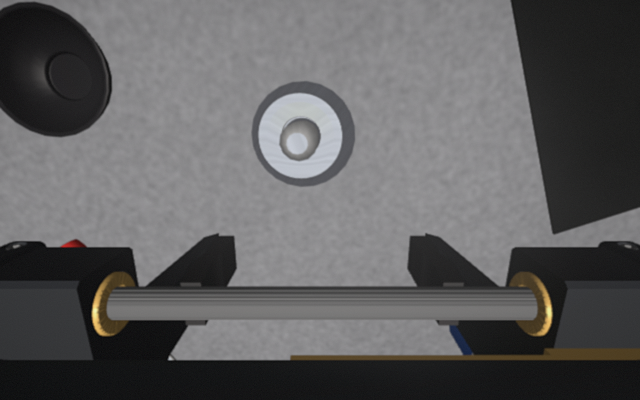

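The first washer is seated: its rim plane is at 38.3 mm (expected 38), level and centred. Next is the far washer, whose narrow end faces away from the robot.

Request:
send_rows --series '[{"grip": 1,"dx": 6.4,"dy": 40.5,"dz": 0,"turn": 0},{"grip": 1,"dx": 6.4,"dy": 40.5,"dz": 0,"turn": 0},{"grip": 1,"dx": 6.4,"dy": 40.5,"dz": 0,"turn": 0},{"grip": 1,"dx": 6.4,"dy": 40.5,"dz": 0,"turn": 0},{"grip": 1,"dx": 6.4,"dy": 40.5,"dz": 0,"turn": 0},{"grip": 1,"dx": 6.4,"dy": 40.5,"dz": 0,"turn": 0},{"grip": 1,"dx": 6.4,"dy": 40.5,"dz": 0,"turn": 0},{"grip": 1,"dx": 6.4,"dy": 40.5,"dz": 0,"turn": 0},{"grip": 1,"dx": 6.4,"dy": 40.5,"dz": 0,"turn": 0},{"grip": 1,"dx": 6.4,"dy": 40.5,"dz": 0,"turn": 0},{"grip": 1,"dx": 6.4,"dy": 40.5,"dz": 0,"turn": 0},{"grip": 1,"dx": 6.4,"dy": 40.5,"dz": 0,"turn": 0},{"grip": 1,"dx": 0,"dy": 0,"dz": 0,"turn": 0},{"grip": 1,"dx": 0,"dy": 0,"dz": 0,"turn": 0},{"grip": 1,"dx": 0,"dy": 0,"dz": 0,"turn": 0},{"grip": 1,"dx": 0,"dy": 0,"dz": 0,"turn": 0}]'

```text
clock: 15.95
tool_pos: [0.6116, 0.2146, 0.1185]
eef_rot: [0.145, 0.989, -0.001, -0.0]
contact_force: [-0.2, 0.1, -0.0]
opening: 1.001
```

```bash
python3 look.py w12
```

```text
[0.6116 0.2146 0.1185] [-0.2  0.1 -0. ] 1.00089565526095 15.95
218 [[-23, -47, 117], [-1, -12, 55], [0, 0, 52], [0, 11, 52], [-23, 46, 118]]
224 [[-28, -47, 116], [-24, -15, 106], [-6, 0, 57], [-8, 11, 61], [-28, 46, 118]]
230 [[-35, -47, 119], [-29, -15, 105], [-22, 0, 85], [-22, 13, 86], [-34, 47, 117]]
236 [[-40, -48, 118], [-35, -15, 105], [-27, 0, 86], [-26, 13, 84], [-40, 47, 118]]
242 [[-46, -48, 118], [-46, -16, 118], [-32, 0, 85], [-32, 13, 85], [-46, 47, 118]]
248 [[-52, -48, 117], [-52, -16, 117], [-51, 0, 116], [-51, 15, 117], [-52, 48, 117]]
254 [[-58, -48, 117], [-58, -16, 117], [-58, 0, 118], [-58, 15, 117], [-58, 48, 118]]
260 [[-64, -48, 117], [-63, -16, 116], [-64, 0, 117], [-63, 16, 117], [-64, 48, 118]]
266 [[-69, -48, 116], [-70, -16, 117], [-70, 0, 118], [-70, 16, 118], [-70, 48, 117]]
272 [[-77, -49, 118], [-76, -16, 118], [-76, 0, 117], [-76, 16, 117], [-76, 49, 117]]
278 [[-83, -49, 118], [-83, -16, 119], [-83, 0, 118], [-83, 16, 118], [-82, 49, 117]]
284 [[-89, -49, 117], [-89, -16, 118], [-89, 0, 118], [-89, 16, 118], [-88, 49, 116]]
```

View pics/w12.png

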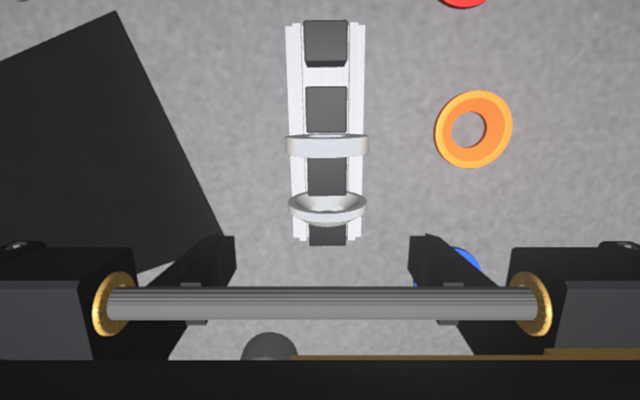

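Run:
```python
from h import *
from scipy.spatial.transform import Rotation as Ro
st=get_state(); R=Ro.from_quat(st['eef_rot']).as_matrix(); s=dict(np.load('w.npz'))
T=(cloud(s)-st['tool_pos'])@R*1000
for v in range(186,222,2): print(v,np.round(T[v,[295,322,328,335,360]],0).tolist())
```

```text
186 [[7.0, -24.0, 113.0], [14.0, -1.0, 85.0], [13.0, 3.0, 86.0], [14.0, 9.0, 86.0], [7.0, 31.0, 114.0]]
188 [[5.0, -25.0, 114.0], [12.0, -1.0, 86.0], [12.0, 3.0, 88.0], [12.0, 9.0, 86.0], [5.0, 31.0, 115.0]]
190 [[4.0, -24.0, 114.0], [10.0, -1.0, 87.0], [10.0, 3.0, 86.0], [10.0, 9.0, 87.0], [3.0, 31.0, 115.0]]
192 [[2.0, -25.0, 115.0], [9.0, -1.0, 86.0], [9.0, 3.0, 86.0], [9.0, 9.0, 87.0], [2.0, 32.0, 115.0]]
194 [[0.0, -25.0, 113.0], [7.0, -1.0, 85.0], [7.0, 3.0, 86.0], [7.0, 9.0, 86.0], [-0.0, 32.0, 115.0]]
196 [[4.0, -23.0, 92.0], [1.0, -1.0, 102.0], [1.0, 4.0, 102.0], [2.0, 9.0, 101.0], [5.0, 28.0, 90.0]]
198 [[4.0, -22.0, 87.0], [0.0, -1.0, 100.0], [-0.0, 4.0, 101.0], [1.0, 9.0, 99.0], [5.0, 28.0, 84.0]]
200 [[3.0, -22.0, 83.0], [-1.0, -1.0, 99.0], [-1.0, 4.0, 100.0], [-1.0, 9.0, 99.0], [4.0, 27.0, 80.0]]
202 [[3.0, -21.0, 78.0], [-2.0, -1.0, 97.0], [-3.0, 4.0, 99.0], [-2.0, 9.0, 97.0], [4.0, 27.0, 75.0]]
204 [[3.0, -21.0, 73.0], [-4.0, -1.0, 97.0], [-4.0, 4.0, 97.0], [-4.0, 9.0, 96.0], [4.0, 26.0, 71.0]]
206 [[2.0, -21.0, 70.0], [-6.0, -1.0, 98.0], [-6.0, 4.0, 97.0], [-5.0, 9.0, 95.0], [3.0, 26.0, 67.0]]
208 [[3.0, -20.0, 64.0], [-7.0, -1.0, 96.0], [-7.0, 4.0, 97.0], [-7.0, 9.0, 96.0], [3.0, 25.0, 63.0]]
210 [[2.0, -20.0, 62.0], [-9.0, -1.0, 97.0], [-9.0, 4.0, 96.0], [-9.0, 9.0, 95.0], [2.0, 25.0, 63.0]]
212 [[0.0, -20.0, 62.0], [2.0, -1.0, 56.0], [2.0, 3.0, 56.0], [3.0, 7.0, 54.0], [0.0, 25.0, 63.0]]
214 [[-2.0, -20.0, 63.0], [2.0, -1.0, 53.0], [2.0, 3.0, 52.0], [2.0, 7.0, 52.0], [-1.0, 26.0, 63.0]]
216 [[-3.0, -20.0, 64.0], [1.0, -1.0, 52.0], [0.0, 3.0, 53.0], [0.0, 7.0, 53.0], [-20.0, 32.0, 114.0]]
218 [[-22.0, -25.0, 114.0], [-1.0, -1.0, 53.0], [-1.0, 3.0, 53.0], [-1.0, 8.0, 54.0], [-22.0, 32.0, 115.0]]
220 [[-24.0, -25.0, 115.0], [-2.0, -1.0, 53.0], [-2.0, 3.0, 52.0], [-2.0, 7.0, 52.0], [-23.0, 32.0, 113.0]]
```

Request:
send_rows --series '[{"grip": 1,"dx": 1,"dy": 3,"dz": 30,"turn": 0},{"grip": 1,"dx": 0,"dy": 0,"dz": 30,"turn": 0},{"grip": 1,"dx": 0,"dy": 0,"dz": 20,"turn": 0},{"grip": 1,"dx": 0,"dy": 0,"dz": 6,"turn": 0},{"grip": 1,"dx": 0,"dy": 0,"dz": 0,"turn": 0},{"grip": 1,"dx": 0,"dy": 0,"dz": 0,"turn": 0},{"grip": 0,"dx": 0,"dy": 0,"dz": 0,"turn": 0},{"grip": 0,"dx": 0,"dy": 0,"dz": 0,"turn": 0},{"grip": 0,"dx": 0,"dy": 0,"dz": 0,"turn": 0},{"grip": 0,"dx": 0,"dy": 0,"dz": 0,"turn": 0}]' --force 15

```text
clock: 17.0
tool_pos: [0.6113, 0.2192, 0.0332]
eef_rot: [0.144, 0.99, -0.001, 0.0]
contact_force: [-0.9, -2.0, 3.1]
opening: 0.673
```

Request:
send_rows --series '[{"grip": 0,"dx": 0,"dy": 0,"dz": -15,"turn": 0},{"grip": 0,"dx": 0,"dy": 0,"dz": -30,"turn": 0},{"grip": 0,"dx": 0,"dy": 0,"dz": -25,"turn": 0},{"grip": 0,"dx": 0,"dy": 0,"dz": 0,"turn": 0},{"grip": 0,"dx": -2,"dy": -43,"dz": 0,"turn": 0},{"grip": 0,"dx": -2,"dy": -43,"dz": 0,"turn": 0},{"grip": 0,"dx": -2,"dy": -43,"dz": 0,"turn": 0},{"grip": 0,"dx": -2,"dy": -43,"dz": 0,"turn": 0},{"grip": 0,"dx": -2,"dy": -43,"dz": 0,"turn": 0},{"grip": 0,"dx": 0,"dy": 0,"dz": 0,"turn": 0},{"grip": 0,"dx": 0,"dy": 0,"dz": 0,"turn": 0},{"grip": 0,"dx": 0,"dy": 0,"dz": 0,"turn": 0}]'

```text
clock: 18.2
tool_pos: [0.5603, 0.0134, 0.1031]
eef_rot: [0.143, 0.99, 0.001, 0.0]
contact_force: [0.3, 0.3, -1.2]
opening: 0.674
```

```bash
python3 look.py w13
```

```text
[0.5603 0.0134 0.1031] [ 0.3  0.3 -1.2] 0.6741794188508811 18.2
218 [[-17, -44, 99], [-16, -14, 99], [-16, 0, 98], [-16, 14, 99], [-17, 43, 100]]
224 [[-22, -44, 99], [-22, -14, 99], [-22, 0, 99], [-21, 14, 98], [-22, 43, 99]]
230 [[-27, -44, 99], [2, -10, 20], [2, 0, 20], [3, 9, 18], [-27, 43, 99]]
236 [[-32, -44, 98], [0, -10, 15], [0, 0, 17], [0, 9, 16], [-32, 43, 98]]
242 [[2, -27, 4], [-1, -10, 13], [-2, 0, 15], [-2, 9, 14], [3, 26, 2]]
248 [[1, -26, -1], [-3, -10, 10], [-5, 0, 13], [-3, 8, 10], [2, 25, -3]]
254 [[1, -26, -7], [-6, -10, 8], [-8, 0, 12], [-5, 8, 7], [2, 24, -9]]
260 [[1, -25, -13], [-10, -10, 8], [-55, 0, 99], [-9, 8, 7], [2, 23, -15]]
266 [[1, -24, -19], [-60, -15, 98], [-61, 0, 99], [-60, 14, 99], [1, 22, -20]]
272 [[0, -23, -22], [-66, -15, 98], [-66, 0, 99], [-66, 15, 100], [0, 22, -21]]
278 [[-3, -24, -21], [1, -7, -30], [0, 0, -29], [1, 6, -30], [-73, 46, 102]]
284 [[-78, -46, 99], [0, -7, -32], [0, 0, -32], [-1, 6, -31], [-80, 46, 103]]
```

View pics/w13.png

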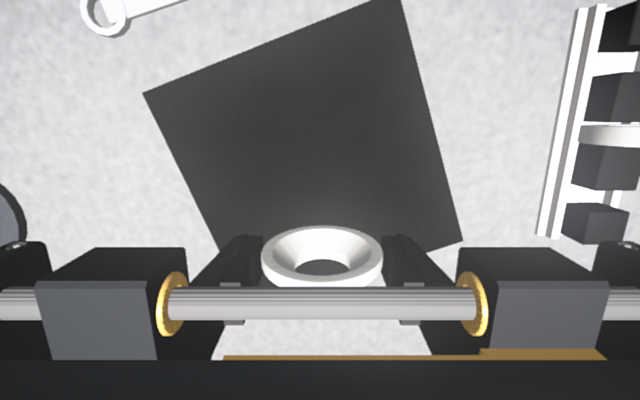

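Request:
send_rows --series '[{"grip": 0,"dx": 0,"dy": 0,"dz": 25,"turn": 0},{"grip": 0,"dx": 0,"dy": 0,"dz": 25,"turn": 0},{"grip": 0,"dx": 0,"dy": 0,"dz": 15,"turn": 0},{"grip": 0,"dx": 0,"dy": 0,"dz": 6,"turn": 0},{"grip": 0,"dx": 0,"dy": 0,"dz": 2,"turn": 0},{"grip": 0,"dx": 0,"dy": 0,"dz": 0,"turn": 0},{"grip": 0,"dx": 0,"dy": 0,"dz": 1,"turn": 0},{"grip": 0,"dx": 4,"dy": 0,"dz": 0.5,"turn": 0},{"grip": 0,"dx": 4,"dy": 0,"dz": 0.5,"turn": 0},{"grip": 0,"dx": 4,"dy": 0,"dz": 1,"turn": 0},{"grip": 0,"dx": 3.5,"dy": 0,"dz": 1.5,"turn": 0},{"grip": 0,"dx": 0,"dy": 0,"dz": 0,"turn": 0}]' --force 8

```text
clock: 19.45
tool_pos: [0.545, 0.0171, 0.0266]
eef_rot: [0.143, 0.99, 0.001, 0.0]
contact_force: [-2.7, 0.6, 6.3]
opening: 0.677
```

```bash
python3 look.py w14
```

```text
[0.545  0.0171 0.0266] [-2.7  0.6  6.3] 0.6769319739986129 19.45
218 [[8, -30, 23], [9, -10, 23], [9, 0, 23], [9, 9, 23], [9, 29, 23]]
224 [[5, -30, 21], [5, -10, 22], [5, 0, 22], [5, 9, 22], [5, 29, 23]]
230 [[2, -30, 22], [1, -10, 23], [1, 0, 23], [1, 9, 23], [1, 29, 22]]
236 [[-1, -31, 22], [-2, -10, 23], [-1, 0, 23], [-2, 9, 23], [-2, 30, 23]]
242 [[-5, -31, 23], [-5, -10, 22], [-6, 0, 24], [-5, 9, 22], [-4, 29, 21]]
248 [[10, -23, -20], [14, -7, -30], [14, 0, -30], [14, 6, -29], [9, 22, -19]]
254 [[8, -23, -22], [11, -7, -29], [12, 0, -31], [12, 6, -30], [7, 22, -21]]
260 [[5, -23, -23], [10, -7, -31], [10, 0, -32], [9, 6, -31], [4, 22, -21]]
266 [[1, -24, -20], [6, -7, -30], [6, 0, -31], [6, 6, -29], [-1, 23, -15]]
272 [[-25, -32, 23], [2, -8, -28], [3, 0, -28], [2, 6, -28], [-24, 31, 22]]
278 [[-29, -32, 23], [-1, -8, -25], [0, 0, -27], [-1, 6, -25], [-29, 31, 23]]
284 [[-32, -32, 22], [-33, -11, 22], [-32, 0, 22], [-33, 10, 23], [-33, 31, 24]]
```

View pics/w14.png

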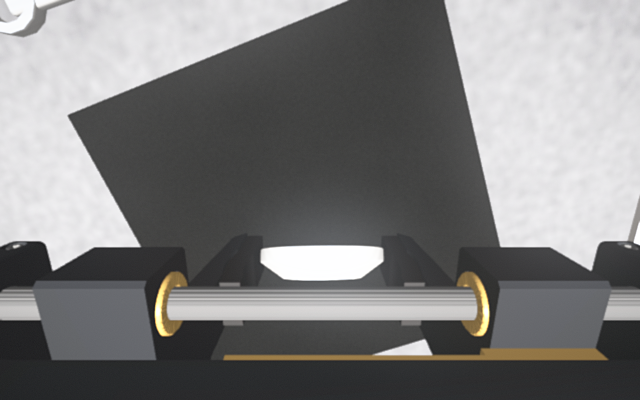

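Request:
send_rows --series '[{"grip": 0,"dx": 3.5,"dy": 0,"dz": 1,"turn": 0},{"grip": 0,"dx": 3.2,"dy": 0,"dz": 2,"turn": 0},{"grip": 0,"dx": 3,"dy": 0,"dz": 2.7,"turn": 0},{"grip": 0,"dx": 2.4,"dy": 0,"dz": 3,"turn": 0},{"grip": 0,"dx": 2.7,"dy": 0,"dz": 4.3,"turn": 0},{"grip": 0,"dx": 1.8,"dy": 0,"dz": 4.5,"turn": 0},{"grip": 0,"dx": 1,"dy": 0,"dz": 3,"turn": 0},{"grip": 0,"dx": 0,"dy": 0,"dz": 0,"turn": 0}]'

```text
clock: 20.3
tool_pos: [0.528, 0.0207, 0.0043]
eef_rot: [0.143, 0.99, -0.0, -0.0]
contact_force: [-1.2, 0.9, 0.5]
opening: 0.679
```

```bash
python3 look.py w15
```

```text
[0.528  0.0207 0.0043] [-1.2  0.9  0.5] 0.678932281879692 20.3
218 [[16, -26, 0], [21, -8, -14], [22, 0, -14], [22, 7, -14], [16, 25, 0]]
224 [[16, -25, -8], [19, -8, -15], [19, 0, -15], [19, 7, -15], [13, 25, 0]]
230 [[14, -24, -11], [17, -8, -16], [17, 0, -18], [16, 7, -16], [14, 23, -9]]
236 [[11, -25, -10], [14, -8, -17], [14, 0, -18], [14, 7, -16], [11, 23, -10]]
242 [[9, -24, -12], [11, -8, -17], [3, 0, 0], [11, 7, -16], [8, 24, -10]]
248 [[6, -25, -12], [0, -9, 0], [0, 0, 0], [0, 8, 1], [6, 23, -11]]
254 [[3, -25, -12], [-2, -9, 1], [-2, 0, 0], [-2, 8, 0], [2, 24, -10]]
260 [[0, -25, -12], [-6, -9, 0], [-6, 0, 1], [-6, 8, 0], [0, 24, -10]]
266 [[-3, -25, -11], [-9, -9, 1], [-9, 0, 1], [-9, 8, 0], [-4, 24, -9]]
272 [[-6, -25, -11], [-13, -9, 1], [-13, 0, 0], [-12, 8, 0], [-7, 25, -8]]
278 [[-10, -26, -9], [-16, -9, 0], [-16, 0, 1], [-16, 8, 0], [-12, 25, -6]]
284 [[-16, -27, -6], [-12, -9, -11], [-20, 0, 0], [-12, 7, -12], [-19, 27, 0]]
```

View pics/w15.png

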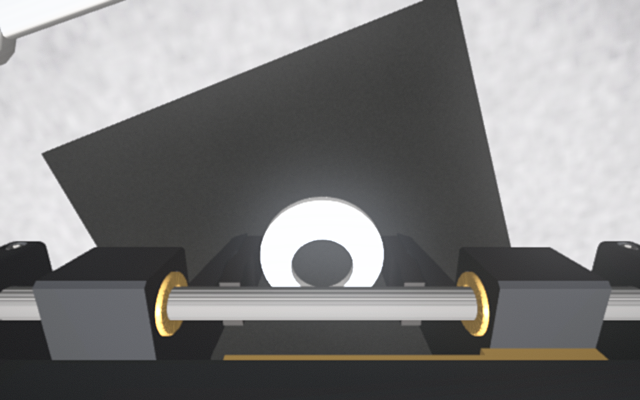

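Request:
send_rows --series '[{"grip": 0.72,"dx": 0,"dy": 0,"dz": 0,"turn": 0},{"grip": 0.75,"dx": 0,"dy": 0,"dz": 0,"turn": 0},{"grip": 0.75,"dx": 0,"dy": 0,"dz": 0,"turn": 0},{"grip": 0.75,"dx": 0,"dy": 0,"dz": 0,"turn": 0}]'

```text
clock: 20.75
tool_pos: [0.5283, 0.0208, 0.005]
eef_rot: [0.143, 0.99, -0.0, 0.0]
contact_force: [-0.1, 0.3, -0.3]
opening: 0.751
```

```bash
python3 look.py w16
```

```text
[0.5283 0.0208 0.005 ] [-0.1  0.3 -0.3] 0.750672503900222 20.75
218 [[16, -26, 1], [20, -8, -10], [20, 0, -11], [20, 7, -9], [16, 25, 1]]
224 [[15, -25, -5], [18, -8, -12], [18, 0, -12], [18, 7, -11], [None, None, None]]
230 [[13, -25, -6], [15, -8, -12], [15, 0, -12], [15, 7, -13], [12, 24, -5]]
236 [[10, -25, -7], [6, -9, 2], [6, 0, 1], [12, 7, -12], [9, 24, -6]]
242 [[7, -25, -7], [3, -9, 1], [4, 0, 0], [3, 8, 1], [7, 24, -7]]
248 [[4, -25, -7], [0, -9, 1], [0, 0, 1], [0, 8, 1], [4, 24, -6]]
254 [[1, -26, -7], [-3, -9, 1], [-3, 0, 1], [-3, 8, 1], [1, 24, -7]]
260 [[-1, -25, -8], [-5, -9, 0], [-6, 0, 1], [-6, 8, 0], [-2, 25, -6]]
266 [[-5, -26, -8], [-9, -9, 1], [-10, 0, 2], [-9, 8, 1], [-6, 25, -5]]
272 [[-9, -26, -6], [-13, -9, 2], [-13, 0, 1], [-12, 8, 0], [-9, 25, -6]]
278 [[-13, -27, -4], [-17, -9, 1], [-17, 0, 2], [-11, 8, -8], [-16, 27, 1]]
284 [[-20, -28, 1], [-12, -9, -11], [-14, 0, -8], [-11, 7, -13], [-20, 27, 1]]
```

View pics/w16.png

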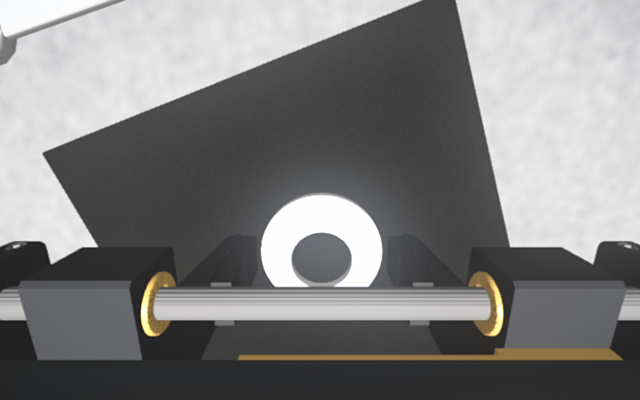

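Request:
send_rows --series '[{"grip": 0.75,"dx": 0,"dy": 0,"dz": 0.8,"turn": 0},{"grip": 0.72,"dx": 0,"dy": 0,"dz": 0,"turn": 0},{"grip": 0,"dx": 0,"dy": 0,"dz": 0,"turn": 0},{"grip": 0,"dx": 0,"dy": 0,"dz": 0,"turn": 0},{"grip": 0,"dx": 0,"dy": 0,"dz": 0,"turn": 0}]' --force 30

```text
clock: 21.3
tool_pos: [0.5281, 0.021, 0.0041]
eef_rot: [0.143, 0.99, -0.0, -0.0]
contact_force: [-0.3, 0.3, -1.0]
opening: 0.665
```

Request:
send_rows --series '[{"grip": 0,"dx": 0,"dy": 0,"dz": -20,"turn": 0},{"grip": 0,"dx": 0,"dy": 0,"dz": -45,"turn": 0},{"grip": 0,"dx": 0,"dy": 0,"dz": -45,"turn": 0},{"grip": 0,"dx": -15.6,"dy": -40,"dz": -5,"turn": 0},{"grip": 0,"dx": -15.6,"dy": -40,"dz": 0,"turn": 0},{"grip": 0,"dx": -15.6,"dy": -40,"dz": 0,"turn": 0},{"grip": 0,"dx": -15.6,"dy": -40,"dz": 0,"turn": 0},{"grip": 0,"dx": -15.6,"dy": -40,"dz": 0,"turn": 0},{"grip": 0,"dx": -15.6,"dy": -40,"dz": 0,"turn": 0},{"grip": 0,"dx": -15.6,"dy": -40,"dz": 0,"turn": 0},{"grip": 0,"dx": 0,"dy": 0,"dz": 0,"turn": 0},{"grip": 0,"dx": 0,"dy": 0,"dz": 0,"turn": 0},{"grip": 0,"dx": 0,"dy": 0,"dz": 0,"turn": 0},{"grip": 0,"dx": 0,"dy": 0,"dz": 0,"turn": 0},{"grip": 0,"dx": 0,"dy": 0,"dz": 0,"turn": 0}]'

```text
clock: 22.8
tool_pos: [0.5537, -0.277, 0.1193]
eef_rot: [0.142, 0.99, 0.0, -0.0]
contact_force: [0.4, 0.2, -0.9]
opening: 0.666
```

```bash
python3 look.py w17
python3 - <<'E'
from h import *
from scipy.spatial.transform import Rotation as Ro
st=get_state(); R=Ro.from_quat(st['eef_rot']).as_matrix(); p=np.array(st['tool_pos']); s=dict(np.load('w.npz')); W=cloud(s); T=(W-p)@R*1000
n=(np.hypot(W[...,0]-.495,W[...,1]+.2716)<.03); n[185:]=False
t=T[n&(W[...,2]>.071)&(W[...,2]<.08)]; print('tip tool',t.mean(0),len(t))
save(s,'w17c',(240,180,400,290),5)
E
```

```text
[ 0.5537 -0.277   0.1193] [ 0.4  0.2 -0.9] 0.665509221188413 22.8
218 [[-23, -47, 119], [20, -8, -10], [20, 0, -11], [20, 7, -10], [-23, 46, 118]]
224 [[15, -25, -5], [18, -8, -13], [18, 0, -13], [18, 7, -13], [-28, 47, 118]]
230 [[12, -25, -6], [15, -8, -13], [15, 0, -13], [15, 7, -13], [12, 24, -5]]
236 [[10, -25, -7], [13, -8, -14], [-40, 0, 118], [12, 7, -13], [10, 24, -7]]
242 [[7, -25, -7], [-46, -16, 117], [-46, 0, 117], [-46, 15, 118], [7, 24, -7]]
248 [[5, -25, -9], [-53, -16, 119], [-52, 0, 118], [-53, 15, 119], [4, 24, -7]]
254 [[1, -25, -9], [-58, -16, 118], [-58, 0, 118], [-58, 15, 118], [2, 24, -9]]
260 [[-1, -26, -8], [-64, -16, 118], [-64, 0, 118], [-64, 16, 118], [-1, 24, -7]]
266 [[-5, -26, -7], [-70, -16, 118], [-71, 0, 118], [-71, 16, 119], [-5, 25, -7]]
272 [[-8, -26, -8], [-77, -16, 118], [-77, 0, 118], [-77, 16, 119], [-8, 25, -7]]
278 [[-12, -26, -6], [-83, -16, 118], [-84, 0, 119], [-83, 16, 118], [-83, 49, 118]]
284 [[-90, -50, 119], [-12, -9, -12], [-15, 0, -7], [-11, 7, -13], [-90, 50, 119]]
tip tool [ 57.96881425 -10.99203508  45.45146447] 568
```

View pics/w17.png

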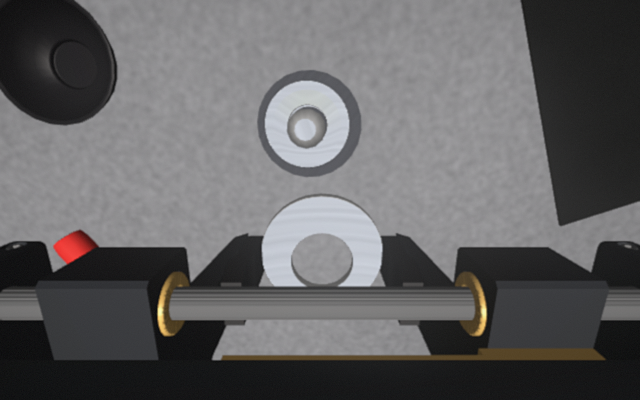

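View pics/w17c.png

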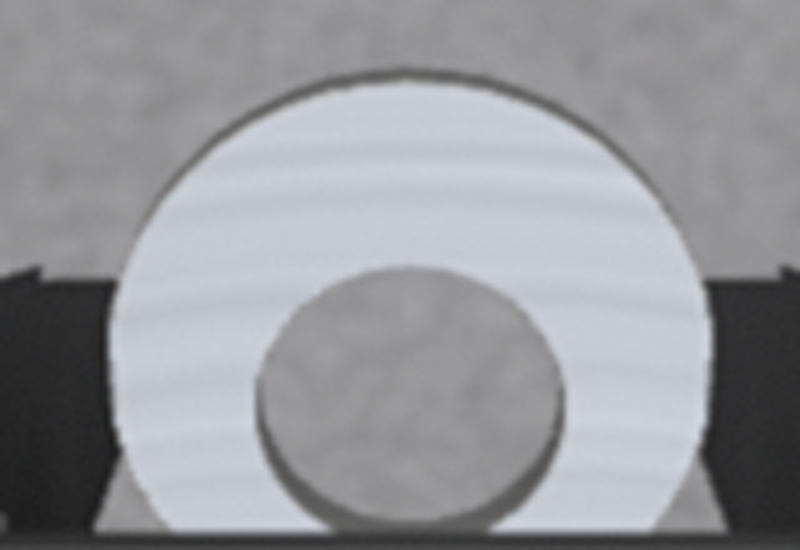

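Run:
```python
from h import *
s=dict(np.load('w.npz'));F=f(s); Rc=np.array(s['R']); c=-Rc.T@np.array(s['t'])
p=np.array([.5537,-.2770,.1193]); yaw=2*np.arctan2(.99,.142); X=np.array([np.cos(yaw),np.sin(yaw)]); Y=np.array([np.sin(yaw),-np.cos(yaw)])
def ray(uv,z):
    uv=np.array([240,180])+np.asarray(uv,float)/5-0.4
    d=np.stack([(uv[:,0]-s['cx'])/F,(uv[:,1]-s['cy'])/F,np.ones(len(uv))],-1)@Rc
    P=c+d*((z-c[2])/d[:,2])[:,None]; q=P[:,:2]-p[:2]; return np.round(np.stack([q@X,q@Y],-1)*1000,2)
z=lambda t:p[2]-t/1000
print('bore',ray([(410,265),(255,400),(568,400)],z(-13.5)))
print('bore bottom of wall, see-through low edge',ray([(410,520)],z(-10.5)))
print('rim',ray([(410,82),(107,340),(713,340)],z(-5.5)),ray([(410,68)],z(.5)))
print('arbor flange sides', ray([((258-240)*5,-280),((361-240)*5,-280)],.010))
```

```text
bore [[ 14.62  -1.05]
 [  1.11 -15.52]
 [  1.16  13.74]]
bore bottom of wall, see-through low edge [[-13.21  -1.01]]
rim [[ 29.77  -1.08]
 [  3.56 -30.74]
 [  3.67  28.65]] [[29.59 -1.09]]
arbor flange sides [[ 59.12 -52.27]
 [ 59.26  29.9 ]]
```

Request:
send_rows --series '[{"grip": 0,"dx": 20,"dy": -3.4,"dz": 0,"turn": 0},{"grip": 0,"dx": 20,"dy": -3.4,"dz": 0,"turn": 0},{"grip": 0,"dx": 18.1,"dy": -3.3,"dz": 0,"turn": 0},{"grip": 0,"dx": 0,"dy": 0,"dz": 15,"turn": 0},{"grip": 0,"dx": 0,"dy": 0,"dz": 20,"turn": 0},{"grip": 0,"dx": 0,"dy": 0,"dz": 0,"turn": 0},{"grip": 0,"dx": 0,"dy": 0,"dz": 0,"turn": 0},{"grip": 0,"dx": 0,"dy": 0,"dz": 0,"turn": 0},{"grip": 0,"dx": 0,"dy": 0,"dz": 0,"turn": 0}]'

```text
clock: 23.75
tool_pos: [0.4957, -0.2716, 0.0848]
eef_rot: [0.143, 0.99, -0.0, 0.001]
contact_force: [0.4, 0.3, -0.6]
opening: 0.663
```

```bash
python3 look.py w18 | head -1
python3 - <<'E'
from h import *
s=dict(np.load('w.npz')); save(s,'w18c',(240,180,400,290),5)
E
```

```text
[ 0.4957 -0.2716  0.0848] [ 0.4  0.3 -0.6] 0.6630605186393 23.75
```

View pics/w18c.png

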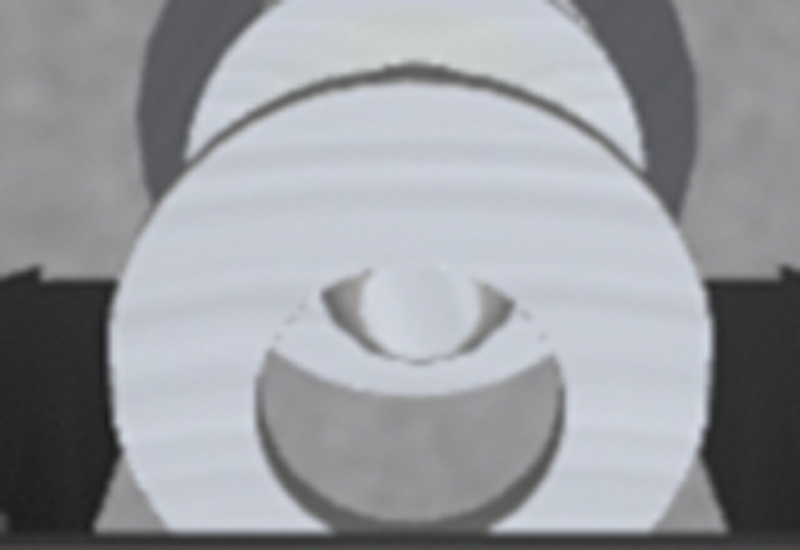

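Run:
```python
from h import *
s=dict(np.load('w.npz'));F=f(s); Rc=np.array(s['R']); c=-Rc.T@np.array(s['t'])
p=np.array([.4957,-.2716,.0848]); yaw=2*np.arctan2(.99,.143); X=np.array([np.cos(yaw),np.sin(yaw)]); Y=np.array([np.sin(yaw),-np.cos(yaw)])
def ray(uv,z):
    uv=np.array([240,180])+np.asarray(uv,float)/5-0.4
    d=np.stack([(uv[:,0]-s['cx'])/F,(uv[:,1]-s['cy'])/F,np.ones(len(uv))],-1)@Rc
    P=c+d*((z-c[2])/d[:,2])[:,None]; q=P[:,:2]-p[:2]; return np.round(np.stack([q@X,q@Y],-1)*1000,2)
print(ray([(418,358),(360,305),(477,305)],.074), ray([(410,265),(255,400),(568,400)],p[2]+.0135))
```

```text
[[-5.84 -0.24]
 [ 0.41 -6.55]
 [ 0.43  6.15]] [[ 14.67  -1.12]
 [  1.16 -15.59]
 [  1.21  13.66]]
```

Request:
send_rows --series '[{"grip": 0,"dx": 0.4,"dy": 0.8,"dz": 0,"turn": 0},{"grip": 0,"dx": 0,"dy": 0,"dz": 8,"turn": 0},{"grip": 0,"dx": 0,"dy": 0,"dz": 8,"turn": 0},{"grip": 0,"dx": 0,"dy": 0,"dz": 8,"turn": 0},{"grip": 0,"dx": 0,"dy": 0,"dz": 0,"turn": 0},{"grip": 0,"dx": 0,"dy": 0,"dz": 0,"turn": 0},{"grip": 0,"dx": 0,"dy": 0,"dz": 0,"turn": 0}]'

```text
clock: 24.5
tool_pos: [0.4949, -0.2707, 0.0602]
eef_rot: [0.143, 0.99, 0.0, 0.0]
contact_force: [0.1, -0.5, -0.8]
opening: 0.669
```

```bash
python3 look.py w19 | head -1
python3 - <<'E'
from h import *
s=dict(np.load('w.npz')); save(s,'w19c',(240,180,400,290),5)
E
```

```text
[ 0.4949 -0.2707  0.0602] [ 0.1 -0.5 -0.8] 0.6690093565691425 24.5
```

View pics/w19c.png

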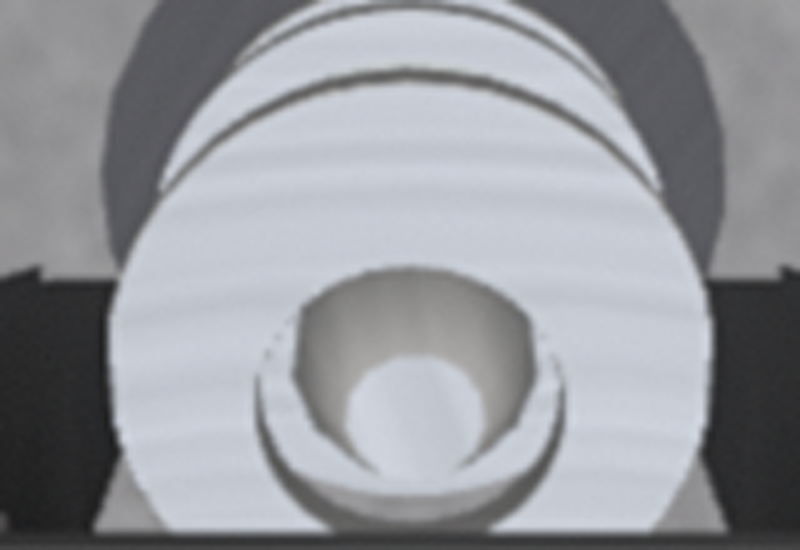

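Request:
send_rows --series '[{"grip": 0,"dx": 0,"dy": 0,"dz": 8,"turn": 0},{"grip": 0,"dx": 0,"dy": 0,"dz": 8,"turn": 0},{"grip": 0,"dx": 0,"dy": 0,"dz": 4,"turn": 0},{"grip": 0,"dx": 0,"dy": 0,"dz": 0,"turn": 0},{"grip": 0,"dx": 0,"dy": 0,"dz": 0,"turn": 0},{"grip": 0,"dx": 0,"dy": 0,"dz": 0,"turn": 0}]'

```text
clock: 25.15
tool_pos: [0.4948, -0.2708, 0.0401]
eef_rot: [0.143, 0.99, 0.0, 0.0]
contact_force: [-0.1, 1.2, -0.9]
opening: 0.668
```

Request:
send_rows --series '[{"grip": 0,"dx": 0,"dy": 0,"dz": 1,"turn": 0},{"grip": 0,"dx": 0,"dy": 0,"dz": 0,"turn": 0},{"grip": 0.72,"dx": 0,"dy": 0,"dz": 0,"turn": 0},{"grip": 0.8,"dx": 0,"dy": 0,"dz": 0,"turn": 0},{"grip": 1,"dx": 0,"dy": 0,"dz": 0,"turn": 0},{"grip": 1,"dx": 0,"dy": 0,"dz": 0,"turn": 0},{"grip": 1,"dx": 0,"dy": 0,"dz": -20,"turn": 0},{"grip": 1,"dx": 0,"dy": 0,"dz": -45,"turn": 0},{"grip": 1,"dx": -20,"dy": 5,"dz": -25,"turn": 0},{"grip": 1,"dx": -30,"dy": 10,"dz": 0,"turn": 0},{"grip": 1,"dx": 0,"dy": 0,"dz": 0,"turn": 0},{"grip": 1,"dx": 0,"dy": 0,"dz": 0,"turn": 0},{"grip": 1,"dx": 0,"dy": 0,"dz": 0,"turn": 0},{"grip": 1,"dx": 0,"dy": 0,"dz": 0,"turn": 0}]'

```text
clock: 26.55
tool_pos: [0.5455, -0.2709, 0.1285]
eef_rot: [0.143, 0.99, -0.0, -0.001]
contact_force: [-1.7, -1.4, -0.4]
opening: 1.0
```

```bash
python3 look.py w20 | head -1
python3 - <<'E'
from h import *
s=dict(np.load('w.npz')); W=cloud(s)
save(s,'w20c',(220,60,380,200),5)
m=np.hypot(W[...,0]-.495,W[...,1]+.2715)<.033
q=W[m&(W[...,2]>.048)&(W[...,2]<.056)]; print(q.mean(0),len(q),(q.min(0)+q.max(0))/2)
q=q[q[:,2]>.0495]
A=np.c_[q[:,:2]-q[:,:2].mean(0),np.ones(len(q))]; print('plane',np.linalg.lstsq(A,q[:,2],rcond=None)[0],len(q))
t=W[m&(W[...,2]>.071)&(W[...,2]<.08)]; print('tip',t.mean(0))
s=snapshot('scene'); save(s,'s20'); save(s,'s20c',(200,110,280,180),8)
E
```

```text
[ 0.5455 -0.2709  0.1285] [-1.7 -1.4 -0.4] 0.9996215901869496 26.55
[ 0.49372667 -0.27175063  0.05104431] 2642 [ 0.49471733 -0.27171802  0.05138904]
plane [0.00139803 0.00055425 0.05171708] 2040
tip [ 0.4948252  -0.27141525  0.07386469]
```

View pics/w20c.png

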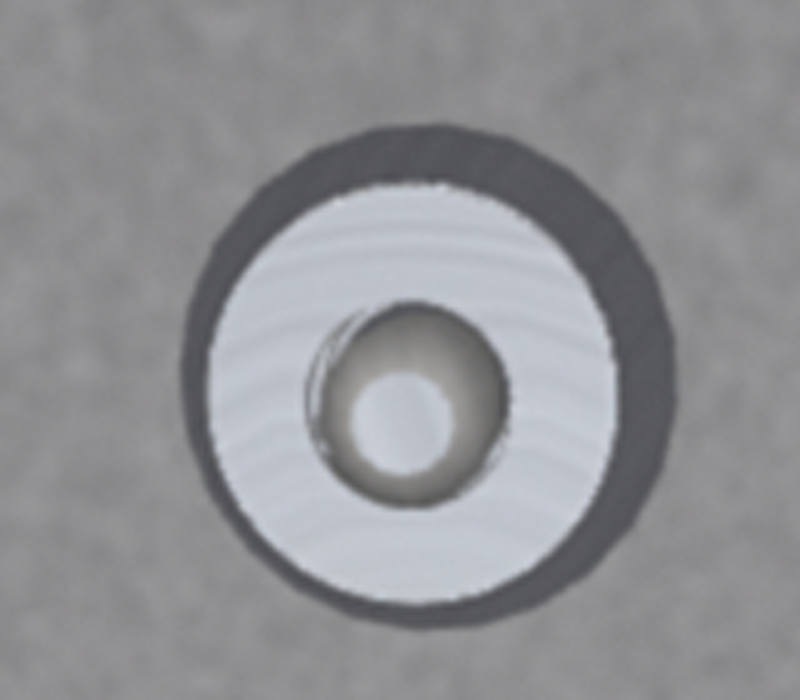

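View pics/s20.png

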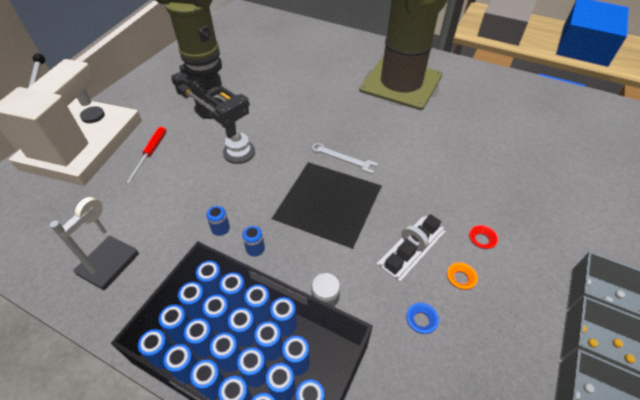

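View pics/s20c.png

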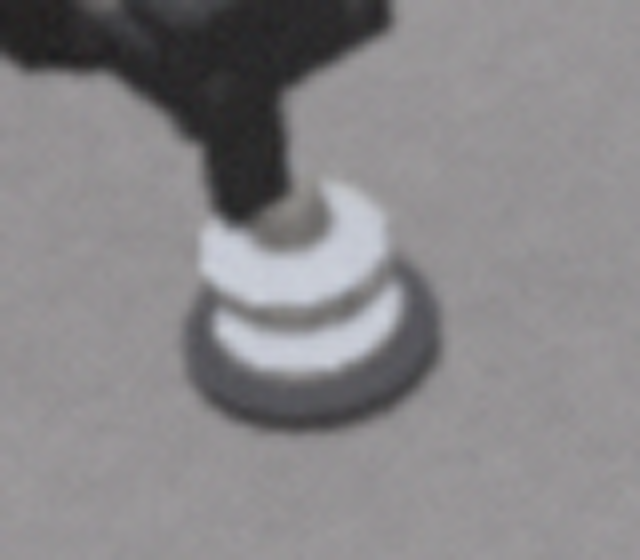

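```bash
python3 -c "
from h import *
print(get_state()['clock']); print(finish_job())"
```

```text
26.65
the job is handed in; nothing more can be done
None
```

The spring stack is finished and handed in at 26.65 s of the 72 s limit; no verdict is reported back.

- **First washer added:** I took the near rack washer and tipped it on the mat to hollow side up. I lowered it onto the arbor and let go. Its rim measured 38.3 mm above the bench (expected 38) and it was level.
- **Second washer added:** I took the far rack washer and tipped it to hollow side down. It came out about 12° short of flat, so I let it drop flat and gripped it again by the rim before seating it. Its top face measured 51.7 mm (expected 52), with a tilt of about 0.002 rad.
- **Centring:** the top washer's bore sits slightly to one side of the shaft in the last wrist picture. The 4 mm difference between bore and shaft limits this to about 2 mm, inside the 4 mm allowed.
- **Everything else:** in the last scene picture the spacer is still in its rack slot. The cartridges, tin, spanner and coloured look-alikes appear where they were; I checked these by eye and did not measure them. The gripper was open and about 50 mm clear of the stack.

No check failed. The camera and tool readings disagreed by about 1 mm above the arbor, so I corrected each washer by 0.8 mm sideways and up to 0.4 mm along the tool's x before lowering.

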